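# Seat a mirror blank in its vacuum nest

### The job

Slide the round mirror blank gently along the plate, in under the lamp, until its rim is fully home against all three orange stops, without lifting or tipping it. Then open the vacuum valve: swing its red lever a quarter turn to the stop, in line with the pipe, and leave the mirror home. Do not knock the lamp or disturb the oil can and the jar of screws beside the plate.

Things in the scene. Friction and masses are not known exactly. Their poses are not given: they have to be found in the camera images.
- fixture: Fixed aluminium base plate, 300 mm (its x) by 410 mm (its y) by 20 mm thick, lying on the bench; place and yaw vary. Origin on the bench: the plate reaches x -150..150, y -265..145 mm from it, top at z 20 mm. Its +x points away from the robot (yaw within 0.25 rad), z up.
- nest (a point): Nest centre on the plate's top (plate x 50, y 0, z 20 mm), in a dark ring of 72 mm; axes as the plate's. Three orange slippery nylon stops (14 mm diameter, 30 mm high) stand on the far side, axes 57 mm from here at -60, 0, +60 degrees from the plate's +x; the mirror slides in from the robot's side. Mirror origin here = home, touching all three.
- mirror: Loose round mirror blank, 100 mm diameter, 20 mm thick, about 0.35 kg, green glass edge, silvery top. Origin at the centre of its underside, z up; yaw means nothing. Starts flat on the plate, 100 to 125 mm before the nest along the plate's x and up to 30 mm to either side. Fragile: press with well under 40 N.
- lamp_front (a point): Middle of the lamp bar's lower front edge (the robot's side): 70 mm before the nest centre along the plate's x, 125 mm above the plate's top. An upright gripper cannot follow the mirror home under the bar: lean the tool some 40 degrees, fingers pointing forward.
- valve_handle (a joint): Red lever of the brass ball valve at the right (-y) side of the plate. 0 = shut, lever points to the plate's -y, across the pipe; 1.571 rad = fully open at its hard stop, lever points to the plate's -x, in line with the pipe. Grows clockwise seen from above. Stays where left; friction 0.12 N m. Starts between 0 and 0.3.
- valve_pivot (a point): On the lever's vertical turning axis, at the height of the lever's middle, 75 mm above the bench (plate x 0, y -215 mm).
- valve_grip (a point): Middle of the lever's red grip, 66 mm from the turning axis; the grip is 62 mm long, 18 mm wide, 14 mm high; point y points to the axis, z up. Below it is free down to the plate's top, 48 mm under; at the open position the pipe stub below reaches up to 53 mm above the bench, out to 68 mm from the axis.
- lamp_bridge: Lamp over the plate, fixed to it: a grey bar 50 mm (plate x) by 290 mm (plate y) by 34 mm high, on two posts of 16 mm diameter at plate x 5, y +131 and -131 mm. Origin on the bench midway between the posts.
- oil_can: Green pump oil can, 69 mm base, 160 mm high, standing left of the plate. Origin under its centre. Bystander.
- screw_jar: Glass jar of screws with red lid, 64 mm diameter, 86 mm high, standing at the right of the plate, towards the robot. Origin under its centre. Bystander.

How it is judged:
By the outcome, as a careful person would: the job done as asked, in the order asked, and still so for the second after the job is handed in, with the robot touching nothing.
It also fails if it takes over 72 s, if anything falls off the work surface, if the arm or the gripper's body presses on something with over 40 N, if the wrist force passes 120 N, or if a joint passes its speed limit or range.

### The arm

A 6-joint arm with a two-finger parallel gripper is mounted at the origin on a cart in front of the work surface, level with it; the furniture and walls round the work are solid. World frame = base frame: x ahead of the robot, y to its left, z up, the work surface at z = 0. Lengths are in m, angles in rad, forces in N, time in s.
With the tool pointing down it reaches from about 0.225 to 0.875 m from the base axis. Payload 3.4 kg.
Tool frame: the origin (TCP) lies midway between the tips of the shut fingers; the grasp point (between the pads) lies 19 mm behind it; z points along the fingers, y is the line along which they close (so a half turn about z gives the same grasp; the last joint's range is limited). The gripper opens to 85 mm and grips with 20 to 120 N. Pads are 22 mm wide; open, the fingers measure 114 mm over their backs; the gripper's body (76 mm by 85 mm) begins 54 mm behind the grasp point. The pads swing forward as they close: fully open they stand 13 mm farther back than shut.
Start: joints at [1.132, 0.276, 1.505, -0, 1.361, -0.121], TCP at [0.18, 0.546, 0.198] pointing down, gripper open.
Joint ranges: [-2.89, 2.89], [-0.75, 2.08], [0.22, 2.7], [-1.18, 4.32], [0.11, 2.71], [-2.7, 2.7]. Speed limits (rad/s): [2.57, 2.57, 3.14, 3.14, 3.14, 3.14].

### API

Orientations are given as [roll, pitch, yaw] about the fixed x, y, z axes, in that order (R = Rz(yaw) Ry(pitch) Rx(roll)).
In Python, from cell import robot gives the robot as it stands.
- The arm moves only by the tool carry_out, never from a script. Its argument "increments" is a list of rows, each an object with "turn": the turn, a rotation vector about the tool's x, y, z in rad, a list of three; "dp": the shift along the tool's x, y, z in m, a list of three; "fingers": the opening, from 0 (shut) to 1 (fully open). In form: [{"turn": [wx, wy, wz], "dp": [x, y, z], "fingers": fingers}, ...]. A call has 1 to 10 rows; each row is the pose to reach, as a shift and turn from the pose commanded when the call began, along the tool's axes at that moment; what a row does not reach only later rows make up. A row lasts 1/8 s, in which the tool goes at most 62.5 mm and 10.7 degrees, less where a joint would pass 70% of its speed; a pose out of reach is approached as far as the arm can. A call with a gripper value outside its range is refused whole. The fingers move at their own pace and stop on an object; the grip force is fixed at half the most. Time passes only in rows, so rows that repeat a pose let the fingers close. It gives the time, the measured TCP pose, the force, the opening and the grip force at its end, in the units of the state.
- robot.get_state(): the state, without advancing time (a new reading comes with each control period).
- robot.capture(name): name is "scene" or "top"; returns (picture, depth): 420x560x3 uint8, red, green, blue; 420x560 float32, m along the optical axis (not along the pixel's ray), 0 where there is no reading.
- robot.camera_model(name): a dict with "K" (3x3 intrinsics, pixels), "k1" (the pictures are not rectified: a ray, as slopes to the right and down, at radius r is drawn at 1 + k1 r^2 times it, then the intrinsics apply), "position" and "rotation" of the camera in the world. Camera axes: x right, y down, z forward; pixel columns grow to the right and rows downward; lengths in m; the calibration is good to about 2 mm. A picture is of the moment at which its call begins. camera_model takes no time and is no camera call.
- robot.hand_in(): hands the job in; it is judged then, once.
Trained networks look in the newest picture that a camera, given by its name, has taken for a name from the list of things; names that differ only in an ending like _2 or _b are one class to them, and where a whole thing is asked for, a point or a joint stands for the part that bears it (a point fixed in the world has none). Each returns a list of dicts, best first, with "p" (0 to 1); they miss things now and then, are a little off and sometimes report something else, mostly with a low value. They report only what shows in the picture. A call takes as long as a camera call.
- robot.boxes_of(camera, label): "position" ([column, row] as shares, 0 to 1, of the picture: columns of its width, rows of its height, amid what is visible of it).
- robot.outline_of(camera, label): "region" (420x560 bool, what is visible of it) and "position" ([column, row] as shares, 0 to 1, of the picture: columns of its width, rows of its height, amid what is visible of it).
- robot.place_of(camera, label): "position" ([column, row] as shares, 0 to 1, of the picture: columns of its width, rows of its height: a listed point, or the origin of a listed thing).
The state is a dict: "t": time; "joints": joint angles; "joint_vel": joint speeds; "tau": joint torques, N m; "ee_pos": TCP position; "ee_rot": TCP orientation; "ft_force": force on the tool from outside, world axes, zero at the start; "ft_torque": the same for the moment, N m; "gripper_width": opening from 0.0 (shut) to 1.0 (fully open); "gripper_force": force on a finger pad.
Only numpy, scipy, OpenCV 4.12 (cv2) and the standard library are available. Lean on these libraries where they do the work, as an engineer would, in place of code of your own. Each camera call takes 0.05 s, during which the arm holds its last target. There are 200 camera calls.

## Working session

There is one attempt and no reset: what is moved stays moved. The work goes in short steps, Python scripts to look and compute and a tool call to move; the robot and the scene stay as the last step left them, time stands still between calls to the robot, and variables do not carry over. Pictures are saved under pics/ and viewed, at most 10 in all, crops included, and the job is handed in when it is done.

Besides the shell and the picture viewer there is one more tool, called after "Request:" by a JSON object that holds its "method" and its "body", one argument or row to a line. carry_out: Moves the arm, as the interface text tells. Its arguments: {"type":"object","properties":{"increments":{"type":"array","items":{"type":"object","properties":{"turn":{"type":"array","items":{"type":"number"}},"dp":{"type":"array","items":{"type":"number"}},"fingers":{"type":"number"}}}}},"required":["increments"]}

```bash
ls; mkdir -p pics; python3 - <<'E'
from cell import robot
import cv2
for n in("scene","top"):
    p,d=robot.capture(n); cv2.imwrite(f"pics/{n}0.png",p[:,:,::-1])
    m=robot.camera_model(n); print(n,m)
    for l in("nest","mirror","lamp_front","valve_pivot","valve_grip","lamp_bridge","oil_can","screw_jar","fixture"):
        r=robot.place_of(n,l)
        print(l,[( [round(float(v),4) for v in q["position"]],round(q["p"],2)) for q in r[:2]])
print(robot.get_state())
E
```

```text
pics
scene {'K': array([[386.52964217,   0.        , 278.38473547],
       [  0.        , 386.52964217, 213.40809146],
       [  0.        ,   0.        ,   1.        ]]), 'k1': -0.0258838299045556, 'position': array([ 0.13255533, -0.49218482,  0.82992974]), 'rotation': array([-2.38406523, -0.01284876, -0.71463464])}
nest [([0.5234, 0.495], 0.96)]
mirror [([0.4695, 0.534], 0.87), ([0.4968, 0.4479], 0.63)]
lamp_front [([0.4952, 0.4448], 0.57)]
valve_pivot []
valve_grip [([0.6459, 0.6329], 0.7)]
lamp_bridge [([0.4916, 0.4495], 0.44)]
oil_can [([0.4236, 0.4236], 0.73)]
screw_jar [([0.6395, 0.7743], 0.93)]
fixture [([0.5007, 0.5321], 0.55), ([0.6418, 0.6317], 0.51)]
top {'K': array([[510.42362123,   0.        , 277.78816228],
       [  0.        , 510.42362123, 211.67294877],
       [  0.        ,   0.        ,   1.        ]]), 'k1': -0.15193138279942558, 'position': array([0.21467621, 0.10136715, 1.48729989]), 'rotation': array([-2.87384437, -0.00720237, -1.75068254])}
nest [([0.4552, 0.4464], 0.83)]
mirror [([0.468, 0.5298], 0.82)]
lamp_front [([0.4732, 0.4748], 0.82)]
valve_pivot [([0
[... 228 characters left out ...]
 [([0.4663, 0.4995], 0.94)]
{'t': 1.0, 'joints': array([ 1.13199757e+00,  2.75933307e-01,  1.50489070e+00, -1.56776563e-05,
        1.36068917e+00, -1.20995348e-01]), 'joint_vel': array([-0.00060441, -0.00051445,  0.00064958,  0.00132844,  0.00184418,
        0.00164083]), 'tau': array([-6.09452109e-04, -4.16643798e+01, -2.46108878e+01,  8.78451215e-05,
       -6.44847614e-05,  2.90152934e-05]), 'ee_pos': array([0.17970472, 0.54624596, 0.19801271]), 'ee_rot': array([3.14151561e+00, 2.48140158e-05, 2.82379251e+00]), 'ft_force': array([ 0.32480758, -0.99738102,  0.93967819]), 'ft_torque': array([-0.00671182, -0.04212821,  0.01051882]), 'gripper_force': 0.0, 'gripper_width': 0.9989948915054455}
```

View pics/scene0.png

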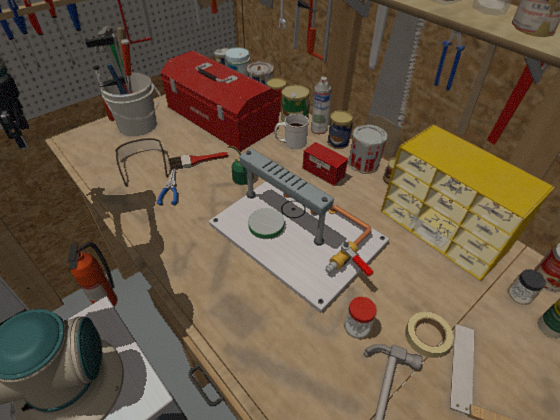

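View pics/top0.png

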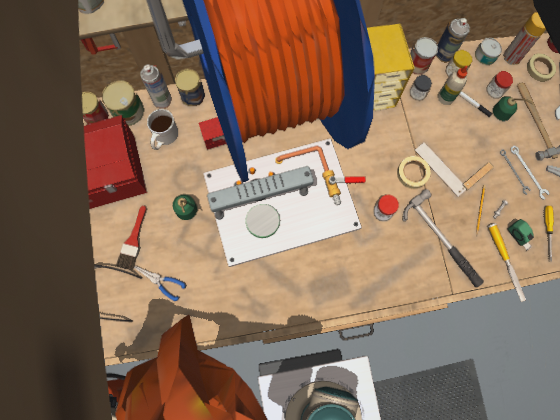

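```bash
cat > h.py <<'E'
import numpy as np, cv2
from scipy.spatial.transform import Rotation as R
from cell import robot
def model(n):
    m=robot.camera_model(n); return m["K"],m["k1"],np.array(m["position"]),R.from_euler("xyz",m["rotation"]).as_matrix()
def dist(k1): return np.array([k1,0,0,0,0.])
def rays(n,uv):
    K,k1,p,Rm=model(n)
    q=cv2.undistortPoints(np.array(uv,float).reshape(-1,1,2),K,dist(k1)).reshape(-1,2)
    return p,np.c_[q,np.ones(len(q))]@Rm.T
def at_z(n,uv,z):
    p,r=rays(n,uv); return p+r*((z-p[2])/r[:,2])[:,None]
def cloud(n,d):
    v,u=np.nonzero(d>0); p,r=rays(n,np.c_[u,v]); return p+r*d[v,u][:,None],u,v
def proj(n,P):
    K,k1,p,Rm=model(n); q=(np.atleast_2d(P)-p)@Rm
    return cv2.projectPoints(q,np.zeros(3),np.zeros(3),K,dist(k1))[0].reshape(-1,2)
def rel_row(pos,rpy,base_pos,base_rpy):
    B=R.from_euler("xyz",base_rpy); T=R.from_euler("xyz",rpy)
    return B.inv().apply(np.array(pos)-base_pos).round(4),(B.inv()*T).as_rotvec().round(4)
E
python3 - <<'E'
from h import *
S=np.array([560,420])
for n,l,z,s in [("scene","nest",.02,(.5234,.495)),("top","nest",.02,(.4552,.4464)),("scene","mirror",.02,(.4695,.534)),("top","mirror",.02,(.468,.5298)),
 ("top","lamp_front",.145,(.4732,.4748)),("scene","lamp_front",.145,(.4952,.4448)),("top","pivot",.075,(.5929,.4286)),("top","grip",.075,(.6291,.4279)),("scene","grip",.075,(.6459,.6329)),
 ("top","jar",0,(.6852,.5026)),("scene","jar",0,(.6395,.7743)),("top","can",0,(.3305,.5024)),("scene","can",0,(.4236,.4236)),("top","fixture",0,(.4663,.4995)),("scene","fixture",0,(.5007,.5321))]:
    print(n,l,at_z(n,[np.array(s)*S],z)[0].round(4))
E
```

```text
scene nest [0.6899 0.0685 0.02  ]
top nest [0.6956 0.0734 0.02  ]
scene mirror [0.5818 0.0759 0.02  ]
top mirror [0.5843 0.0707 0.02  ]
top lamp_front [0.6158 0.0543 0.145 ]
scene lamp_front [0.6242 0.0653 0.145 ]
top pivot [ 0.6605 -0.1515  0.075 ]
top grip [ 0.651  -0.2105  0.075 ]
scene grip [ 0.6469 -0.2186  0.075 ]
top jar [ 0.5589 -0.3002  0.    ]
scene jar [ 0.5618 -0.2977  0.    ]
top can [0.666  0.2943 0.    ]
scene can [0.6569 0.299  0.    ]
top fixture [0.6289 0.0664 0.    ]
scene fixture [0.6332 0.0598 0.    ]
```

The scene view shows the white plate with the mirror at (266,222), the lamp bar above and behind it, the nest ring at (293,209), and the red lever at about (356,260) pointing right. The top view shows the mirror at (263,221), the lever at (350,180), the jar at (387,207) and the can at (185,207). A reel hangs across the upper part of the view.

```bash
python3 - <<'E'
from h import *
from scipy.optimize import least_squares
for n in("scene","top"):
    p,d=robot.capture(n); C,u,v=cloud(n,d)
    near=(abs(C[:,0]-.63)<.3)&(abs(C[:,1]-.03)<.35)
    pl=near&(abs(C[:,2]-.02)<.006)&(p[v,u].min(1)>100)
    # largest component
    m=np.zeros(d.shape,np.uint8); m[v[pl],u[pl]]=1
    k,lab,st,_=cv2.connectedComponentsWithStats(m); b=1+np.argmax(st[1:,4])
    pl&=lab[v,u]==b
    r=cv2.minAreaRect(C[pl,:2].astype(np.float32)*1000)
    print(n,"rect",r,"z",C[pl,2].mean(), pl.sum(), cv2.boxPoints(r).round(0).tolist())
    mi=near&(abs(C[:,2]-.04)<.006)&(np.hypot(C[:,0]-.585,C[:,1]-.072)<.07)
    c,rad=cv2.minEnclosingCircle(C[mi,:2].astype(np.float32)*1000); print("mirror",c,rad,C[mi].mean(0).round(4))
    hsv=cv2.cvtColor(p,cv2.COLOR_RGB2HSV)[v,u]
    red=near&((hsv[:,0]<6)|(hsv[:,0]>174))&(hsv[:,1]>150)&(C[:,2]>.05)&(C[:,2]<.1)&(np.hypot(C[:,0]-.65,C[:,1]+.21)<.07)
    G=C[red]; e=np.linalg.eigh(np.cov(G[:,:2].T))[1][:,1] if len(G)>5 else 0
    print("red",len(G),G.mean(0).round(4),G.max(0).round(3),G.min(0).round(3),e)
    if n=="top":
        hi=C[:,2]>.25; box=(u>200)&(u<380)&(v<180)
        q=C[hi&box]; print("reel",q.min(0),q.max(0))
    x=near&(C[:,2]>.05); Q=C[x]
    lamp=x&(abs(C[:,2]-.179)<.006); print("lamptop",C[lamp].mean(0).round(4),cv2.minAreaRect(C[lamp,:2].astype(np.float32)*1000))
E
```

```text
scene rect ((589.6397094726562, -4.9208526611328125), (195.98825073242188, 411.07867431640625), 6.489950656890869) z 0.019502735328941673 6033 [[469.0, 188.0], [516.0, -220.0], [710.0, -198.0], [664.0, 210.0]]
mirror (585.8104248046875, 67.9513168334961) 51.32327651977539 [0.5834 0.0651 0.0397]
red 174 [ 0.6465 -0.2199  0.0801] [ 0.66  -0.19   0.084] [ 0.636 -0.249  0.071] [0.15304849 0.98821868]
lamptop [0.6703 0.016  0.1786] ((747.7819213867188, -63.63287353515625), (196.01844787597656, 583.6281127929688), 40.866207122802734)
top rect ((644.6835327148438, 2.735687255859375), (302.3162536621094, 412.19586181640625), 6.297764778137207) z 0.021112735591848973 7312 [[472.0, 191.0], [517.0, -219.0], [818.0, -186.0], [772.0, 224.0]]
mirror (586.7169189453125, 70.68058776855469) 50.80525588989258 [0.5857 0.0703 0.0413]
red 121 [ 0.6484 -0.2158  0.0821] [ 0.66  -0.187  0.09 ] [ 0.637 -0.247  0.072] [0.16681705 0.98598787]
reel [ 0.33705446 -0.37365901  0.25100183] [1.12016235 0.1235455  1.25227464]
lamptop [0.6415 0.0634 0.1801] ((708.3311767578125, -78.02264404296875), (134.3629913330078, 595.8538818359375), 25.053733825683594)
```

```bash
cat >> h.py <<'E'
PSI=.110; NEST=np.array([.6868,.0672,.02])
X=np.array([np.cos(PSI),np.sin(PSI),0]); Y=np.array([-np.sin(PSI),np.cos(PSI),0]); Z=np.array([0,0,1.])
def plate(p): d=np.array(p)-NEST; return (np.array([d@X,d@Y,d[2]])*1000).round(1)
def world(x,y,z): return NEST+(x*X+y*Y+z*Z)/1000   # mm from nest
def lean(deg): return R.from_euler("z",PSI+np.pi)*R.from_euler("x",np.pi)*R.from_euler("y",-deg,degrees=True)
def step(pos,rot):
    s=robot.get_state(); B=R.from_euler("xyz",s["ee_rot"])
    return B.inv().apply(pos-s["ee_pos"]).round(4),(B.inv()*rot).as_rotvec().round(4)
def stat():
    s=robot.get_state(); print(s["t"],plate(s["ee_pos"]),R.from_euler("xyz",s["ee_rot"]).as_matrix()[:,2].round(3),s["ft_force"].round(1),s["gripper_width"].round(3),s["joints"].round(2))
E
python3 - <<'E'
from h import *
print(lean(40).as_matrix().round(3),world(-200,13.3,150)); print(step(world(-200,13.3,150),lean(40)))
E
```

```text
[[-0.761 -0.11   0.639]
 [-0.084  0.994  0.071]
 [-0.643  0.    -0.766]] [0.48654873 0.05846396 0.17      ]
(array([-0.4439, -0.3675,  0.028 ]), array([-0.1492, -0.6872, -0.4102]))
```

Request:
{"method": "carry_out", "body": {
  "increments": [
    {"dp": [-0.11, -0.09, 0.0], "turn": [-0.037, -0.172, -0.1], "fingers": 0.55},
    {"dp": [-0.22, -0.18, 0.01], "turn": [-0.075, -0.344, -0.205], "fingers": 0.55},
    {"dp": [-0.33, -0.27, 0.02], "turn": [-0.11, -0.515, -0.308], "fingers": 0.55},
    {"dp": [-0.444, -0.3675, 0.028], "turn": [-0.149, -0.687, -0.41], "fingers": 0.55},
    {"dp": [-0.444, -0.3675, 0.028], "turn": [-0.149, -0.687, -0.41], "fingers": 0.55},
    {"dp": [-0.444, -0.3675, 0.028], "turn": [-0.149, -0.687, -0.41], "fingers": 0.55},
    {"dp": [-0.444, -0.3675, 0.028], "turn": [-0.149, -0.687, -0.41], "fingers": 0.55},
    {"dp": [-0.444, -0.3675, 0.028], "turn": [-0.149, -0.687, -0.41], "fingers": 0.55},
    {"dp": [-0.444, -0.3675, 0.028], "turn": [-0.149, -0.687, -0.41], "fingers": 0.55},
    {"dp": [-0.444, -0.3675, 0.028], "turn": [-0.149, -0.687, -0.41], "fingers": 0.55}
  ]
}}

```text
t: 2.35
ee_pos: [0.4369, 0.1331, 0.1652]
ee_rot: [3.131, 0.672, -3.029]
ft_force: [-0.7, 0.2, -0.8]
gripper_width: 0.554
gripper_force: 0.0
```

```bash
python3 - <<'E'
from h import *
stat(); print(step(world(-190,13.3,15),lean(40)))
E
```

```text
Traceback (most recent call last):
  File "h.py", line 30, in stat
    s=robot.get_state(); print(s["t"],plate(s["ee_pos"]),R.from_euler("xyz",s["ee_rot"]).as_matrix()[:,2].round(3),s["ft_force"].round(1),s["gripper_width"].round(3),s["joints"].round(2))
                                                                                                                                          ^^^^^^^^^^^^^^^^^^^^^^^^
AttributeError: 'float' object has no attribute 'round'
```

```bash
sed -i 's/s\["gripper_width"\].round(3)/round(s["gripper_width"],3)/' h.py; python3 - <<'E'
from h import *
stat(); print(step(world(-190,13.3,60),lean(40)))
E
```

```text
2.35 [-241.1   92.9  145.2] [ 0.617  0.08  -0.783] [-0.7  0.2 -0.8] 0.554 [ 0.16 -0.19  2.33 -0.06  0.33 -1.47]
(array([ 0.0131, -0.0808,  0.0976]), array([ 0.0117, -0.0264,  0.0017]))
```

Request:
{"method": "carry_out", "body": {
  "increments": [
    {"dp": [0.006, -0.04, 0.045], "turn": [0.006, -0.013, 0.0], "fingers": 0.55},
    {"dp": [0.013, -0.081, 0.098], "turn": [0.012, -0.026, 0.002], "fingers": 0.55},
    {"dp": [0.013, -0.081, 0.098], "turn": [0.012, -0.026, 0.002], "fingers": 0.55},
    {"dp": [0.013, -0.081, 0.098], "turn": [0.012, -0.026, 0.002], "fingers": 0.55},
    {"dp": [0.013, -0.081, 0.098], "turn": [0.012, -0.026, 0.002], "fingers": 0.55},
    {"dp": [0.013, -0.081, 0.098], "turn": [0.012, -0.026, 0.002], "fingers": 0.55}
  ]
}}

```text
t: 3.1
ee_pos: [0.4978, 0.0679, 0.0997]
ee_rot: [-3.128, 0.667, -3.036]
ft_force: [-0.1, 0.5, 0.3]
gripper_width: 0.548
gripper_force: 0.0
```

```bash
python3 - <<'E'
from h import *
import cv2
stat(); print(step(world(-190,13.3,12),lean(40)))
p,d=robot.capture("scene"); cv2.imwrite("pics/s1.png",cv2.resize(p[150:300,180:400,::-1],None,fx=3.5,fy=3.5))
E
```

```text
3.1 [-187.8   21.5   79.7] [ 0.616  0.051 -0.786] [-0.1  0.5  0.3] 0.548 [-0.09  0.02  2.39  0.98  0.13 -2.7 ]
(array([ 0.0436, -0.0075,  0.052 ]), array([-0.0168, -0.0313, -0.0032]))
```

View pics/s1.png

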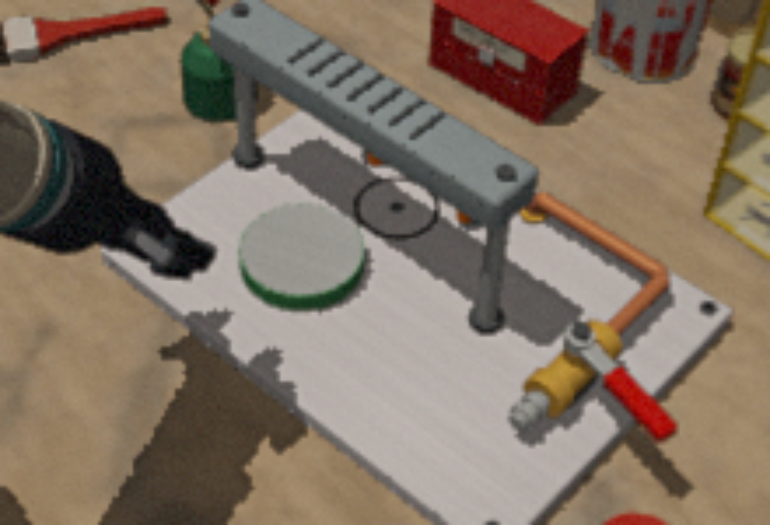

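The scene view shows the gripper leaning behind the mirror, fingers near crop (200,255), mirror at crop (300,250), nothing touched. But the wrist is close to its singularity and joint 6 is at its limit, so I'll fit the kinematics before going on.

```bash
cat > kin.py <<'E'
from h import *
from scipy.optimize import least_squares
def chain(q,k):
    h,l1,a,l2,L=k
    r=R.from_euler("z",q[0])*R.from_euler("y",q[1]); p=np.array([0,0,h])+r.apply([0,0,l1])
    r=r*R.from_euler("y",q[2]); p=p+r.apply([a,0,l2])
    r=r*R.from_euler("z",q[3])*R.from_euler("y",q[4])*R.from_euler("z",q[5]+np.pi/2*0)
    return p+r.apply([0,0,L]),r
E
python3 - <<'E'
from kin import *
D=[([1.13199757,.275933307,1.50489070,0,1.36068917,-.120995348],[.17970472,.54624596,.19801271],[3.1415,0,2.8238])]
s=robot.get_state(); D.append((s["joints"],s["ee_pos"],s["ee_rot"]))
D.append(([.16,-.19,2.33,-.06,.33,-1.47],[.4369,.1331,.1652],[3.131,.672,-3.029]))
f=lambda k: np.concatenate([chain(q,k)[0]-p for q,p,_ in D])
for a0 in([.2,.4,0,.4,.2],):
    r=least_squares(f,a0); print(r.x.round(4),abs(r.fun).max())
for q,p,e in D:
    print((chain(q,r.x)[1].inv()*R.from_euler("xyz",e)).as_rotvec().round(3))
np.save("k.npy",r.x)
E
```

```text
[0.1896 0.6493 0.0999 0.4257 0.4414] 0.06878018572954951
[-0.    -0.     1.571]
[ 0.    -0.     1.571]
[-1.000e-03 -0.000e+00  1.564e+00]
```

```bash
cat > kin.py <<'E'
from h import *
from scipy.optimize import least_squares
def chain(q,k):
    h,l1,l2,L,dy,a,w=k
    r=R.from_euler("z",q[0])*R.from_euler("y",q[1]); p=np.array([0,0,h])+r.apply([0,dy,l1])
    r=r*R.from_euler("y",q[2]); p=p+r.apply([a,0,l2])
    r=r*R.from_euler("z",q[3])*R.from_euler("y",q[4])
    p=p+r.apply([w,0,0]); r=r*R.from_euler("z",q[5]+np.pi/2)
    return p+r.apply([0,0,L]),r
E
python3 - <<'E'
from kin import *
D=[([1.13199757,.275933307,1.50489070,0,1.36068917,-.120995348],[.17970472,.54624596,.19801271],[3.1415,0,2.8238])]
s=robot.get_state(); D.append((s["joints"],s["ee_pos"],s["ee_rot"]))
D.append(([.16,-.19,2.33,-.06,.33,-1.47],[.4369,.1331,.1652],[3.131,.672,-3.029]))
k0=np.array([.2,.4,.4,.2,.07,0,0])
f=lambda k: np.r_[np.concatenate([chain(q,k)[0]-p for q,p,_ in D]),1e-3*(k-k0)]
r=least_squares(f,k0); print(r.x.round(4),r.fun[:9].round(4)); k=r.x; np.save("k.npy",k)
lo=np.array([-2.89,-.75,.22,-1.18,.11,-2.7]);hi=np.array([2.89,2.08,2.7,4.32,2.71,2.7])
for flip in(0,np.pi):
  for x,y,z,ln in[(-190,13,60,0),(-190,13,15,0),(-190,13,12,20),(-190,13,12,30),(-150,13,12,25),(-120,8,12,30),(-90,0,12,40),(-58,0,12,40)]:
    T=lean(ln)*R.from_euler("z",flip); P=world(x,y,z)
    g=lambda q:(lambda c:np.r_[c[0]-P,.3*(c[1].inv()*T).as_rotvec()])(chain(q,k))
    o=least_squares(g,[.1,.2,2.0,0,.6,1.5 if flip else -1.5],bounds=(lo,hi)); print(flip>0,x,z,ln,o.x.round(2),abs(o.fun).max().round(4))
E
```

```text
[1.446e-01 6.253e-01 4.230e-01 3.987e-01 6.940e-02 6.280e-02 2.000e-04] [ 0.      0.     -0.0001 -0.      0.0002 -0.0004  0.     -0.0002  0.0005]
False -190 60 0 [-0.02  0.26  1.84  0.    1.04 -1.7 ] 0.0
False -190 15 0 [-0.02  0.32  1.9   0.    0.92 -1.7 ] 0.0
False -190 12 20 [-0.07  0.18  2.21  0.15  0.41 -1.88] 0.0
False -190 12 30 [-0.11  0.17  2.37  0.88  0.14 -2.63] 0.0
False -150 12 25 [-0.07  0.22  2.21  0.26  0.29 -1.98] 0.0
False -120 12 30 [-0.08  0.25  2.23  0.59  0.17 -2.32] 0.0
False -90 12 40 [-0.08  0.27  2.22  0.98  0.11 -2.7 ] 0.0291
False -58 12 40 [-0.07  0.31  2.17  0.99  0.11 -2.7 ] 0.0257
True -190 60 0 [-0.02  0.26  1.84  0.    1.04  1.44] 0.0
True -190 15 0 [-0.02  0.32  1.9   0.    0.92  1.44] 0.0
True -190 12 20 [-0.07  0.18  2.21  0.15  0.41  1.26] 0.0
True -190 12 30 [-0.11  0.17  2.37  0.88  0.14  0.51] 0.0
True -150 12 25 [-0.07  0.22  2.21  0.26  0.29  1.16] 0.0
True -120 12 30 [-0.08  0.25  2.23  0.59  0.17  0.82] 0.0
True -90 12 40 [-0.12  0.31  2.34  2.49  0.24 -1.11] 0.0
True -58 12 40 [-0.1   0.34  2.27  2.43  0.21 -1.03] 0.0
```

```bash
cat > data.py <<'E'
E
python3 - <<'E'
from h import *
print(step(world(-200,13,150),lean(0)))
E
```

```text
(array([-0.0345, -0.0105, -0.0621]), array([-0.0143,  0.6665, -0.0059]))
```

Request:
{"method": "carry_out", "body": {
  "increments": [
    {"dp": [-0.01, -0.003, -0.018], "turn": [0.0, 0.16, 0.0], "fingers": 0.55},
    {"dp": [-0.02, -0.006, -0.036], "turn": [-0.005, 0.32, -0.003], "fingers": 0.55},
    {"dp": [-0.0345, -0.0105, -0.062], "turn": [-0.01, 0.5, -0.005], "fingers": 0.55},
    {"dp": [-0.0345, -0.0105, -0.062], "turn": [-0.014, 0.666, -0.006], "fingers": 0.55},
    {"dp": [-0.0345, -0.0105, -0.062], "turn": [-0.014, 0.666, -0.006], "fingers": 0.55},
    {"dp": [-0.0345, -0.0105, -0.062], "turn": [-0.014, 0.666, -0.006], "fingers": 0.55},
    {"dp": [-0.0345, -0.0105, -0.062], "turn": [-0.014, 0.666, -0.006], "fingers": 0.55},
    {"dp": [-0.0345, -0.0105, -0.062], "turn": [-0.014, 0.666, -0.006], "fingers": 0.55}
  ]
}}

```text
t: 4.15
ee_pos: [0.4848, 0.0585, 0.17]
ee_rot: [-3.141, 0.001, -3.031]
ft_force: [-0.0, -0.1, -0.7]
gripper_width: 0.551
gripper_force: 0.0
```

```bash
python3 - <<'E'
from h import *
stat()
s=robot.get_state();print([list(s[k]) for k in("joints","ee_pos","ee_rot")])
print(step(world(-200,13,150),lean(0)))
E
```

```text
4.15 [-201.7   13.6  150. ] [ 0.001 -0.    -1.   ] [-0.  -0.1 -0.7] 0.551 [-0.02  0.16  1.73 -0.    1.25 -1.7 ]
[[np.float64(-0.02234101095694189), np.float64(0.16373418999270517), np.float64(1.7283160729614275), np.float64(-0.00010443204184565458), np.float64(1.2489480894849803), np.float64(-1.7036603248403228)], [np.float64(0.4847935227679677), np.float64(0.058545323607414206), np.float64(0.17000308405231954)], [np.float64(-3.141415708660361), np.float64(0.0005759349823091231), np.float64(-3.0310366109966456)]]
(array([-0.0017, -0.0006,  0.    ]), array([-0.0002,  0.0006,  0.0006]))
```

Good. Now a half turn about the tool axis.

Request:
{"method": "carry_out", "body": {
  "increments": [
    {"dp": [0, 0, 0], "turn": [0, 0, 0.18], "fingers": 0.55},
    {"dp": [0, 0, 0], "turn": [0, 0, 0.36], "fingers": 0.55},
    {"dp": [0, 0, 0], "turn": [0, 0, 0.54], "fingers": 0.55},
    {"dp": [0, 0, 0], "turn": [0, 0, 0.72], "fingers": 0.55},
    {"dp": [0, 0, 0], "turn": [0, 0, 0.9], "fingers": 0.55},
    {"dp": [0, 0, 0], "turn": [0, 0, 1.08], "fingers": 0.55},
    {"dp": [0, 0, 0], "turn": [0, 0, 1.26], "fingers": 0.55},
    {"dp": [0, 0, 0], "turn": [0, 0, 1.44], "fingers": 0.55},
    {"dp": [0, 0, 0], "turn": [0, 0, 1.57], "fingers": 0.55},
    {"dp": [0, 0, 0], "turn": [0, 0, 1.57], "fingers": 0.55}
  ]
}}

```text
t: 5.4
ee_pos: [0.4849, 0.0581, 0.1704]
ee_rot: [3.14, 0.0, 1.682]
ft_force: [0.0, -0.0, -0.2]
gripper_width: 0.549
gripper_force: 0.0
```

Request:
{"method": "carry_out", "body": {
  "increments": [
    {"dp": [0, 0, 0], "turn": [0, 0, 0.18], "fingers": 0.55},
    {"dp": [0, 0, 0], "turn": [0, 0, 0.36], "fingers": 0.55},
    {"dp": [0, 0, 0], "turn": [0, 0, 0.54], "fingers": 0.55},
    {"dp": [0, 0, 0], "turn": [0, 0, 0.72], "fingers": 0.55},
    {"dp": [0, 0, 0], "turn": [0, 0, 0.9], "fingers": 0.55},
    {"dp": [0, 0, 0], "turn": [0, 0, 1.08], "fingers": 0.55},
    {"dp": [0, 0, 0], "turn": [0, 0, 1.26], "fingers": 0.55},
    {"dp": [0, 0, 0], "turn": [0, 0, 1.44], "fingers": 0.55},
    {"dp": [0, 0, 0], "turn": [0, 0, 1.57], "fingers": 0.55},
    {"dp": [0, 0, 0], "turn": [0, 0, 1.57], "fingers": 0.55}
  ]
}}

```text
t: 6.65
ee_pos: [0.4857, 0.0582, 0.1703]
ee_rot: [3.142, -0.001, 0.114]
ft_force: [0.4, -0.4, 0.4]
gripper_width: 0.545
gripper_force: 0.0
```

```bash
sed -i 's/PSI+np.pi)\*R.from_euler("x",np.pi)\*R.from_euler("y",-deg/PSI)*R.from_euler("x",np.pi)*R.from_euler("y",deg/' h.py
python3 - <<'E'
from kin import *
stat(); print(step(world(-200,13,150),lean(0)))
s=robot.get_state()
D=[([1.13199757,.275933307,1.50489070,0,1.36068917,-.120995348],[.17970472,.54624596,.19801271]),
(s["joints"],s["ee_pos"]),([.16,-.19,2.33,-.06,.33,-1.47],[.4369,.1331,.1652]),
([-.09,.02,2.39,.98,.13,-2.7],[.4978,.0679,.0997])]
W=[1,1,.1,.1]
for k0 in ([.2,.4,.4,.2,.07,0,0],[.33,.45,.42,.3,.07,.0,0]):
    k0=np.array(k0)
    f=lambda k: np.r_[np.concatenate([w*(chain(q,k)[0]-p) for (q,p),w in zip(D,W)]),1e-5*(k-k0)]
    r=least_squares(f,k0); print(r.x.round(4),r.fun[:12].round(5)); k=r.x; np.save("k.npy",k)
lo=np.array([-2.89,-.75,.22,-1.18,.11,-2.7]);hi=np.array([2.89,2.08,2.7,4.32,2.71,2.7])
for x,y,z,ln in[(-190,13,150,45),(-190,13,12,45),(-150,13,12,45),(-120,8,12,45),(-90,0,12,45),(-58,0,12,45),(-58,0,12,40)]:
    T=lean(ln); P=world(x,y,z)
    g=lambda q:(lambda c:np.r_[c[0]-P,.3*(c[1].inv()*T).as_rotvec()])(chain(q,k))
    o=least_squares(g,[.1,.2,2.2,2.5,.3,-1.1],bounds=(lo,hi)); print(x,z,ln,o.x.round(2),abs(o.fun).max().round(4))
E
```

```text
6.65 [-200.9   13.1  150.3] [ 0.001  0.    -1.   ] [ 0.4 -0.4  0.4] 0.545 [-0.02  0.16  1.73  0.    1.25  1.43]
(array([0.0009, 0.0001, 0.0003]), array([ 0.    , -0.0014,  0.004 ]))
[1.429e-01 6.268e-01 4.226e-01 3.982e-01 6.940e-02 6.290e-02 1.000e-04] [-0.e+00 -0.e+00  7.e-05  0.e+00 -0.e+00 -8.e-05 -1.e-04 -3.e-05  8.e-05
  7.e-05 -0.e+00  3.e-05]
[1.429e-01 6.268e-01 4.226e-01 3.982e-01 6.940e-02 6.290e-02 1.000e-04] [-0.e+00 -0.e+00  7.e-05  0.e+00 -0.e+00 -8.e-05 -1.e-04 -3.e-05  8.e-05
  7.e-05 -0.e+00  3.e-05]
-190 150 45 [-0.19 -0.13  2.38  1.01  0.25  0.36] 0.0
-190 12 45 [-0.19  0.31  2.65  2.76  0.61 -1.47] 0.0
-150 12 45 [-0.14  0.32  2.55  2.78  0.53 -1.44] 0.0
-120 12 45 [-0.14  0.34  2.49  2.76  0.48 -1.41] 0.0
-90 12 45 [-0.14  0.36  2.42  2.72  0.44 -1.36] 0.0
-58 12 45 [-0.11  0.38  2.35  2.72  0.39 -1.33] 0.0
-58 12 40 [-0.1   0.34  2.27  2.43  0.21 -1.03] 0.0
```

```bash
cat >> kin.py <<'E'
from scipy.spatial.transform import Slerp
lo=np.array([-2.89,-.75,.22,-1.18,.11,-2.7]);hi=np.array([2.89,2.08,2.7,4.32,2.71,2.7])
def track(wps,q,k,N=12):
    for (P0,T0),(P1,T1) in zip(wps[:-1],wps[1:]):
        S=Slerp([0,1],R.concatenate([T0,T1])); mx=0
        for s in np.linspace(0,1,N+1)[1:]:
            P=P0+(P1-P0)*s; T=S(s)
            g=lambda q:(lambda c:np.r_[c[0]-P,.3*(c[1].inv()*T).as_rotvec()])(chain(q,k))
            o=least_squares(g,np.clip(q,lo+1e-4,hi-1e-4),bounds=(lo,hi)); d=abs(o.x-q).max(); mx=max(mx,d); q=o.x
        print(q.round(2),"step",mx.round(2),"err",abs(o.fun).max().round(4))
    return q
E
python3 - <<'E'
from kin import *
k=np.load("k.npy"); s=robot.get_state()
s0=(s["ee_pos"],R.from_euler("xyz",s["ee_rot"]))
L=lambda d,yl=0: lean(d) if not yl else R.from_rotvec(yl*X)*lean(d)
for yl in(0,.25,.35):
    print(yl)
    track([s0,(world(-205,13,100),lean(20)),(world(-205,13,90),L(35,yl)),(world(-205,13,60),L(45,yl)),(world(-195,13,30),lean(45)),(world(-190,13,12),lean(45)),(world(-58,0,12),lean(45))],s["joints"],k)
E
```

```text
0
[-0.08  0.02  2.1   0.1   0.68  1.31] step 0.05 err 0.0
[-0.15 -0.03  2.35  0.58  0.27  0.8 ] step 0.1 err 0.0
[-0.22  0.09  2.58  2.46  0.37 -1.16] step 0.23 err 0.0
[-0.2   0.22  2.62  2.68  0.51 -1.39] step 0.03 err 0.0
[-0.19  0.31  2.65  2.76  0.61 -1.47] step 0.01 err 0.0
[-0.11  0.38  2.35  2.72  0.39 -1.33] step 0.03 err 0.0
0.25
[-0.08  0.02  2.1   0.1   0.68  1.31] step 0.05 err 0.0
[-0.44  0.01  2.35  1.02  0.59  0.28] step 0.1 err 0.0
[-0.53  0.14  2.58  1.81  0.62 -0.64] step 0.08 err 0.0
[-0.2   0.22  2.62  2.68  0.51 -1.39] step 0.08 err 0.0
[-0.19  0.31  2.65  2.76  0.61 -1.47] step 0.01 err 0.0
[-0.11  0.38  2.35  2.72  0.39 -1.33] step 0.03 err 0.0
0.35
[-0.08  0.02  2.1   0.1   0.68  1.31] step 0.05 err 0.0
[-0.54  0.05  2.35  1.07  0.71  0.2 ] step 0.1 err 0.0
[-0.63  0.18  2.58  1.69  0.72 -0.57] step 0.07 err 0.0
[-0.2   0.22  2.62  2.68  0.51 -1.39] step 0.11 err 0.0
[-0.19  0.31  2.65  2.76  0.61 -1.47] step 0.01 err 0.0
[-0.11  0.38  2.35  2.72  0.39 -1.33] step 0.03 err 0.0
```

Request:
{"method": "carry_out", "body": {
  "increments": [
    {"dp": [-0.002, 0, 0.025], "turn": [0, 0.175, 0], "fingers": 0.55},
    {"dp": [-0.004, 0, 0.05], "turn": [0, 0.35, 0], "fingers": 0.55},
    {"dp": [-0.004, 0, 0.055], "turn": [0, 0.48, 0], "fingers": 0.55},
    {"dp": [-0.004, 0, 0.06], "turn": [0, 0.61, 0], "fingers": 0.55},
    {"dp": [-0.004, 0, 0.067], "turn": [0, 0.65, 0], "fingers": 0.55},
    {"dp": [-0.004, 0, 0.075], "turn": [0, 0.7, 0], "fingers": 0.55},
    {"dp": [-0.004, 0, 0.083], "turn": [0, 0.74, 0], "fingers": 0.55},
    {"dp": [-0.004, 0, 0.09], "turn": [0, 0.785, 0], "fingers": 0.55},
    {"dp": [-0.004, 0, 0.09], "turn": [0, 0.785, 0], "fingers": 0.55},
    {"dp": [-0.004, 0, 0.09], "turn": [0, 0.785, 0], "fingers": 0.55}
  ]
}}

```text
t: 7.9
ee_pos: [0.4817, 0.0866, 0.0855]
ee_rot: [-3.065, -0.753, 0.108]
ft_force: [-0.3, -0.4, -0.7]
gripper_width: 0.55
gripper_force: 0.0
```

```bash
python3 - <<'E'
from h import *
stat(); print(step(world(-195,13,20),lean(45)))
E
```

```text
7.9 [-201.7   41.8   65.5] [ 0.67   0.149 -0.728] [-0.3 -0.4 -0.7] 0.55 [-0.2   0.06  2.53  2.07  0.32 -0.76]
(array([-0.0262,  0.0316,  0.0356]), array([-0.0748,  0.0323, -0.0026]))
```

Request:
{"method": "carry_out", "body": {
  "increments": [
    {"dp": [-0.013, 0.016, 0.015], "turn": [-0.04, 0.016, 0], "fingers": 0.55},
    {"dp": [-0.02, 0.03, 0.025], "turn": [-0.075, 0.032, 0], "fingers": 0.55},
    {"dp": [-0.026, 0.0316, 0.0356], "turn": [-0.075, 0.032, 0], "fingers": 0.55},
    {"dp": [-0.026, 0.0316, 0.0356], "turn": [-0.075, 0.032, 0], "fingers": 0.55},
    {"dp": [-0.026, 0.0316, 0.0356], "turn": [-0.075, 0.032, 0], "fingers": 0.55},
    {"dp": [-0.026, 0.0316, 0.0356], "turn": [-0.075, 0.032, 0], "fingers": 0.55}
  ]
}}

```text
t: 8.65
ee_pos: [0.4923, 0.0594, 0.041]
ee_rot: [-3.135, -0.786, 0.102]
ft_force: [-0.2, 0.3, 0.9]
gripper_width: 0.548
gripper_force: 0.0
```

```bash
python3 - <<'E'
from h import *
stat(); print(step(world(-190,13.3,10),lean(45)))
E
```

```text
8.65 [-194.2   13.6   21. ] [ 0.703  0.079 -0.707] [-0.2  0.3  0.9] 0.548 [-0.2   0.26  2.64  2.72  0.56 -1.43]
(array([-0.0048,  0.0003,  0.0107]), array([-0.0009, -0.0001, -0.0055]))
```

Request:
{"method": "carry_out", "body": {
  "increments": [
    {"dp": [-0.003, 0, 0.003], "turn": [0, 0, 0], "fingers": 0.55},
    {"dp": [-0.006, 0, 0.006], "turn": [0, 0, 0], "fingers": 0.55},
    {"dp": [-0.006, 0, 0.006], "turn": [0, 0, 0], "fingers": 0.55}
  ]
}}

```text
t: 9.02
ee_pos: [0.4915, 0.0594, 0.0307]
ee_rot: [-3.133, -0.782, 0.1]
ft_force: [-0.7, -0.0, -0.8]
gripper_width: 0.552
gripper_force: 0.0
```

Request:
{"method": "carry_out", "body": {
  "increments": [
    {"dp": [-0.001, 0, 0.001], "turn": [0, 0, 0], "fingers": 0.55},
    {"dp": [-0.0015, 0, 0.0015], "turn": [0, 0, 0], "fingers": 0.55},
    {"dp": [-0.0015, 0, 0.0015], "turn": [0, 0, 0], "fingers": 0.55}
  ]
}}

```text
t: 9.4
ee_pos: [0.4918, 0.0593, 0.0292]
ee_rot: [-3.134, -0.783, 0.1]
ft_force: [-0.3, -0.6, -0.8]
gripper_width: 0.548
gripper_force: 0.0
```

Request:
{"method": "carry_out", "body": {
  "increments": [
    {"dp": [-0.001, 0, 0.001], "turn": [0, 0, 0], "fingers": 0.55},
    {"dp": [-0.0015, 0, 0.0015], "turn": [0, 0, 0], "fingers": 0.55},
    {"dp": [-0.0015, 0, 0.0015], "turn": [0, 0, 0], "fingers": 0.55}
  ]
}}

```text
t: 9.78
ee_pos: [0.4918, 0.0594, 0.027]
ee_rot: [-3.133, -0.783, 0.1]
ft_force: [-0.3, 0.1, 0.2]
gripper_width: 0.553
gripper_force: 0.0
```

Request:
{"method": "carry_out", "body": {
  "increments": [
    {"dp": [-0.001, 0, 0.001], "turn": [0, 0, 0], "fingers": 0.55},
    {"dp": [-0.0015, 0, 0.0015], "turn": [0, 0, 0], "fingers": 0.55},
    {"dp": [-0.0015, 0, 0.0015], "turn": [0, 0, 0], "fingers": 0.55}
  ]
}}

```text
t: 10.15
ee_pos: [0.4918, 0.0593, 0.0248]
ee_rot: [-3.133, -0.783, 0.1]
ft_force: [-0.4, -0.6, -0.4]
gripper_width: 0.552
gripper_force: 0.0
```

Request:
{"method": "carry_out", "body": {
  "increments": [
    {"dp": [-0.001, 0, 0.001], "turn": [0, 0, 0], "fingers": 0.55},
    {"dp": [-0.001, 0, 0.001], "turn": [0, 0, 0], "fingers": 0.55}
  ]
}}

```text
t: 10.4
ee_pos: [0.4917, 0.0594, 0.0234]
ee_rot: [-3.133, -0.783, 0.1]
ft_force: [-1.1, 0.5, 0.6]
gripper_width: 0.55
gripper_force: 0.0
```

```bash
python3 - <<'E'
from h import *
import cv2
stat(); 
p,d=robot.capture("scene"); cv2.imwrite("pics/s2.png",cv2.resize(p[170:290,180:340,::-1],None,fx=5,fy=5,interpolation=cv2.INTER_CUBIC))
E
```

```text
10.4 [-194.7   13.6    3.4] [ 0.701  0.078 -0.709] [-1.1  0.5  0.6] 0.55 [-0.2   0.34  2.67  2.79  0.66 -1.5 ]
```

View pics/s2.png

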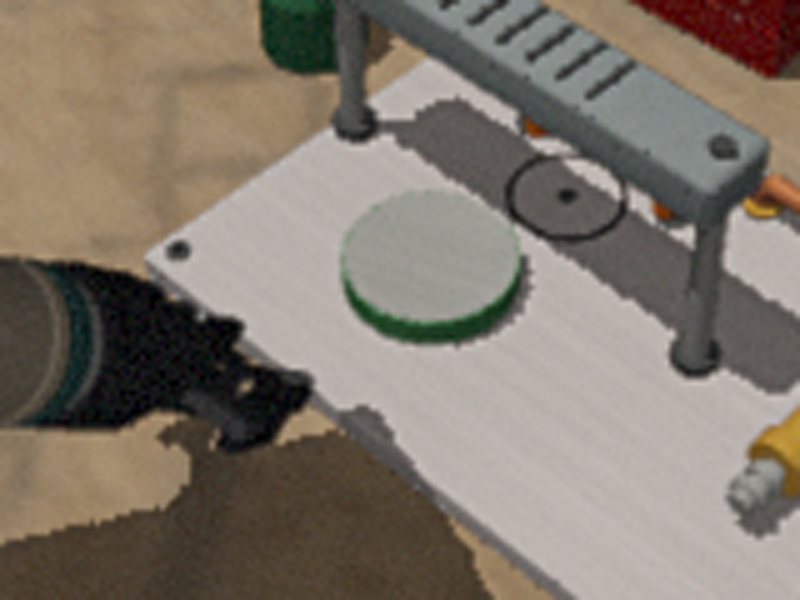

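The picture shows the fingers (crop 275,395) right at the plate's near edge, with the mirror (432,265) straight ahead. The lower tip corner is still off the plate, so I'll raise, advance, and then feel for the plate.

Request:
{"method": "carry_out", "body": {
  "increments": [
    {"dp": [0.003, 0, -0.003], "turn": [0, 0, 0], "fingers": 0.55},
    {"dp": [0.006, 0, -0.006], "turn": [0, 0, 0], "fingers": 0.55},
    {"dp": [0.011, 0, -0.001], "turn": [0, 0, 0], "fingers": 0.55},
    {"dp": [0.0165, 0, 0.0045], "turn": [0, 0, 0], "fingers": 0.55},
    {"dp": [0.0165, 0, 0.0045], "turn": [0, 0, 0], "fingers": 0.55}
  ]
}}

```text
t: 11.08
ee_pos: [0.508, 0.0609, 0.0325]
ee_rot: [-3.134, -0.785, 0.101]
ft_force: [-0.1, -0.2, 0.3]
gripper_width: 0.551
gripper_force: 0.0
```

Request:
{"method": "carry_out", "body": {
  "increments": [
    {"dp": [-0.001, 0, 0.001], "turn": [0, 0, 0], "fingers": 0.55},
    {"dp": [-0.002, 0, 0.002], "turn": [0, 0, 0], "fingers": 0.55},
    {"dp": [-0.002, 0, 0.002], "turn": [0, 0, 0], "fingers": 0.55}
  ]
}}

```text
t: 11.45
ee_pos: [0.5062, 0.0609, 0.0288]
ee_rot: [-3.133, -0.782, 0.099]
ft_force: [-0.2, 0.7, 0.1]
gripper_width: 0.55
gripper_force: 0.0
```

Request:
{"method": "carry_out", "body": {
  "increments": [
    {"dp": [-0.001, 0, 0.001], "turn": [0, 0, 0], "fingers": 0.55},
    {"dp": [-0.001, 0, 0.001], "turn": [0, 0, 0], "fingers": 0.55}
  ]
}}

```text
t: 11.7
ee_pos: [0.5065, 0.0609, 0.0276]
ee_rot: [-3.133, -0.783, 0.1]
ft_force: [-0.9, -0.3, -0.8]
gripper_width: 0.551
gripper_force: 0.0
```

Request:
{"method": "carry_out", "body": {
  "increments": [
    {"dp": [-0.001, 0, 0.001], "turn": [0, 0, 0], "fingers": 0.55},
    {"dp": [-0.001, 0, 0.001], "turn": [0, 0, 0], "fingers": 0.55}
  ]
}}

```text
t: 11.95
ee_pos: [0.5066, 0.0609, 0.0262]
ee_rot: [-3.133, -0.783, 0.1]
ft_force: [-0.4, 0.0, -0.5]
gripper_width: 0.55
gripper_force: 0.0
```

Request:
{"method": "carry_out", "body": {
  "increments": [
    {"dp": [-0.001, 0, 0.001], "turn": [0, 0, 0], "fingers": 0.55},
    {"dp": [-0.001, 0, 0.001], "turn": [0, 0, 0], "fingers": 0.55}
  ]
}}

```text
t: 12.2
ee_pos: [0.5066, 0.0609, 0.0248]
ee_rot: [-3.133, -0.783, 0.1]
ft_force: [-0.5, -0.2, 0.0]
gripper_width: 0.551
gripper_force: 0.0
```

Request:
{"method": "carry_out", "body": {
  "increments": [
    {"dp": [0.004, 0, 0.004], "turn": [0, 0, 0], "fingers": 0.55},
    {"dp": [0.009, 0, 0.009], "turn": [0, 0, 0], "fingers": 0.55},
    {"dp": [0.014, 0, 0.014], "turn": [0, 0, 0], "fingers": 0.55},
    {"dp": [0.018, 0, 0.018], "turn": [0, 0, 0], "fingers": 0.55},
    {"dp": [0.021, 0, 0.021], "turn": [0, 0, 0], "fingers": 0.55},
    {"dp": [0.024, 0, 0.024], "turn": [0, 0, 0], "fingers": 0.55},
    {"dp": [0.026, 0, 0.026], "turn": [0, 0, 0], "fingers": 0.55},
    {"dp": [0.028, 0, 0.028], "turn": [0, 0, 0], "fingers": 0.55},
    {"dp": [0.028, 0, 0.028], "turn": [0, 0, 0], "fingers": 0.55}
  ]
}}

```text
t: 13.32
ee_pos: [0.5462, 0.0651, 0.025]
ee_rot: [-3.134, -0.784, 0.1]
ft_force: [-0.4, 1.3, -0.4]
gripper_width: 0.549
gripper_force: 0.0
```

```bash
cat >> h.py <<'E'
def mirror(n="scene",c=None):
    p,d=robot.capture(n); C,u,v=cloud(n,d)
    c=np.array(c)
    m=(abs(C[:,2]-.04)<.004)&(np.hypot(C[:,0]-c[0],C[:,1]-c[1])<.075)&(p[v,u].max(1)>90)&(np.ptp(p[v,u].astype(int),axis=1)<40)
    Q=C[m,:2]; h=cv2.convexHull(Q.astype(np.float32)*1000)[:,0]
    from scipy.optimize import least_squares
    o=least_squares(lambda x:np.hypot(*(h-x).T)-50,Q.mean(0)*1000,loss="soft_l1"); w=o.x/1000
    print(n,"mirror plate",plate([*w,.02]),"n",m.sum(),"res",abs(o.fun).mean().round(2)); return p
E
python3 - <<'E'
from h import *
stat(); c=world(-93,13,20)
for n in("scene","top"): mirror(n,c)
E
```

```text
13.325 [-140.    13.3    5. ] [ 0.701  0.078 -0.708] [-0.4  1.3 -0.4] 0.549 [-0.13  0.34  2.54  2.8   0.54 -1.44]
scene mirror plate [-100.9   11.7    0. ] n 743 res 0.84
top mirror plate [-98.6  14.4   0. ] n 631 res 0.71
```

Request:
{"method": "carry_out", "body": {
  "increments": [
    {"dp": [0.002, 0, 0.002], "turn": [0, 0, 0], "fingers": 0.55},
    {"dp": [0.004, 0, 0.004], "turn": [0, 0, 0], "fingers": 0.55},
    {"dp": [0.006, 0.0, 0.006], "turn": [0, 0, 0], "fingers": 0.55},
    {"dp": [0.008, 0.0, 0.008], "turn": [0, 0, 0], "fingers": 0.55},
    {"dp": [0.01, 0.0, 0.01], "turn": [0, 0, 0], "fingers": 0.55},
    {"dp": [0.012, 0.0, 0.012], "turn": [0, 0, 0], "fingers": 0.55},
    {"dp": [0.014, 0.0, 0.014], "turn": [0, 0, 0], "fingers": 0.55},
    {"dp": [0.014, 0.0, 0.014], "turn": [0, 0, 0], "fingers": 0.55}
  ]
}}

```text
t: 14.42
ee_pos: [0.566, 0.0672, 0.025]
ee_rot: [-3.134, -0.784, 0.1]
ft_force: [0.0, -0.2, 0.6]
gripper_width: 0.548
gripper_force: 0.0
```

```bash
python3 - <<'E'
from h import *
stat(); c=world(-80,13,20)
p=mirror("scene",c); mirror("top",c)
cv2.imwrite("pics/s3.png",cv2.resize(p[170:290,180:340,::-1],None,fx=5,fy=5,interpolation=cv2.INTER_CUBIC))
E
```

```text
14.425 [-120.    13.2    5. ] [ 0.702  0.078 -0.708] [ 0.  -0.2  0.6] 0.548 [-0.12  0.35  2.5   2.8   0.5  -1.43]
scene mirror plate [-99.5  12.4   0. ] n 659 res 1.6
top mirror plate [-99.2  13.9   0. ] n 631 res 0.73
```

View pics/s3.png

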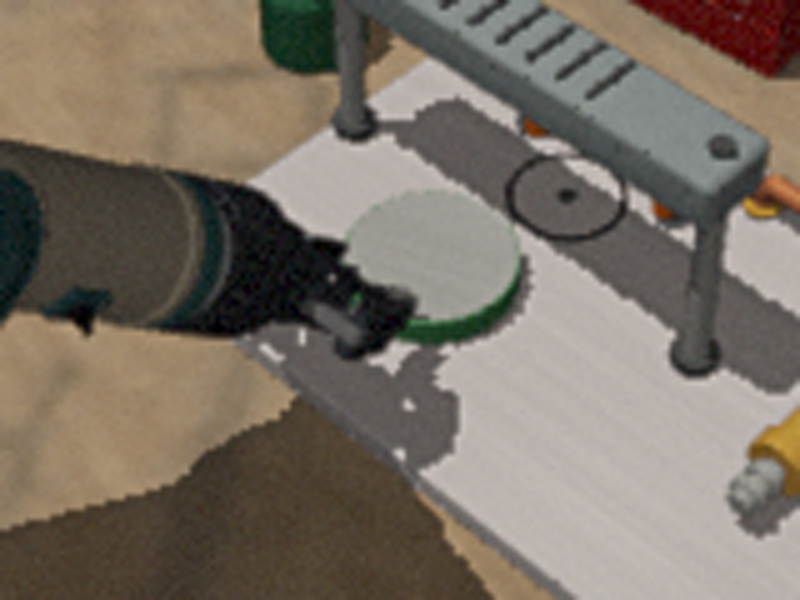

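The picture shows the right fingertip at crop (400,310), overlapping the mirror's near rim, yet the mirror hasn't moved. I'll check from the depth where the fingers really are.

```bash
python3 - <<'E'
from h import *
for n in("scene","top"):
    p,d=robot.capture(n); C,u,v=cloud(n,d)
    dark=(p[v,u].max(1)<70)&(np.hypot(C[:,0]-.56,C[:,1]-.067)<.08)&(C[:,2]>.022)&(C[:,2]<.11)
    P=(C[dark]-NEST); P=np.c_[P@X,P@Y,P[:,2]]*1000
    print(n,len(P))
    o=np.argsort(-P[:,0]); print(P[o[:200:7]].round(0).astype(int).tolist())
E
```

```text
scene 190
[[-76, -31, 10], [-91, -37, 11], [-100, -38, 10], [-107, -37, 16], [-114, -36, 4], [-118, -33, 13], [-125, -32, 10], [-129, -28, 11], [-134, -25, 16], [-137, -20, 2], [-141, -17, 12], [-144, -17, 40], [-149, 35, 39], [-152, -17, 50], [-155, 36, 43], [-158, -23, 36], [-164, 36, 62], [-171, 40, 72], [-174, 37, 73], [-176, -17, 77], [-178, -19, 77], [-180, -17, 69], [-182, -40, 70], [-184, -40, 68], [-187, -15, 85], [-189, -13, 77], [-192, -19, 76], [-195, -12, 77]]
top 158
[[-146, -18, 43], [-157, 47, 56], [-165, -18, 74], [-168, 50, 70], [-171, 45, 77], [-172, 57, 72], [-173, -39, 81], [-174, 52, 72], [-176, -29, 79], [-176, 52, 69], [-178, -20, 75], [-179, 50, 65], [-179, 47, 78], [-180, -31, 83], [-181, 59, 74], [-182, -22, 65], [-183, -35, 89], [-184, 68, 89], [-185, 46, 87], [-186, 63, 89], [-188, 44, 85], [-189, -20, 58], [-192, -15, 78]]
```

```bash
python3 - <<'E'
from h import *
p,d=robot.capture("scene"); s=robot.get_state(); K,k1,cp,Rm=model("scene")
B=R.from_euler("xyz",s["ee_rot"])
for o in([0,0,0],[0,.03,0],[0,-.03,0],[0,.03,-.02],[0,.03,-.05]):
    P=s["ee_pos"]+B.apply(o); print(o,proj("scene",P).round(1),"depth",((P-cp)@Rm)[2].round(3), plate(P))
for v in range(224,246,2):
    row=[]
    for u in range(238,272,3):
        dd=d[v,u]; c,r=rays("scene",[[u,v]]); q=plate(c+r[0]*dd); row.append(f"{u}:{int(q[0])},{int(q[1])},{int(q[2])}" if dd>0 else f"{u}:--")
    print(v,*row)
E
```

```text
[0, 0, 0] [[260.4 227.8]] depth 1.07 [-120.5   13.3    4.8]
[0, 0.03, 0] [[268.2 233.5]] depth 1.056 [-120.7  -16.7    4.6]
[0, -0.03, 0] [[252.8 222.2]] depth 1.084 [-120.4   43.3    5. ]
[0, 0.03, -0.02] [[264.5 233. ]] depth 1.039 [-134.8  -16.7   18.8]
[0, 0.03, -0.05] [[258.8 232.2]] depth 1.012 [-155.9  -16.7   40.1]
224 238:-226,-21,132 241:-208,-10,109 244:-198,-9,101 247:-190,-11,96 250:-182,-13,91 253:-133,28,18 256:-126,23,17 259:-123,14,21 262:-118,8,22 265:-111,3,20 268:-105,-1,19 271:-98,-6,17
226 238:-229,-23,130 241:-216,-19,116 244:-204,-17,104 247:-186,-6,81 250:-184,-15,87 253:-170,-11,72 256:-134,15,22 259:-127,11,19 262:-122,4,20 265:-118,-3,23 268:-110,-6,19 271:-105,-13,20
228 238:-229,-23,122 241:-221,-24,117 244:-213,-26,112 247:-191,-12,82 250:-186,-17,83 253:-178,-20,78 256:-169,-21,71 259:-154,-16,55 262:-128,-1,21 265:-122,-6,20 268:-114,-10,17 271:-112,-19,22
230 238:-230,-23,116 241:-220,-23,108 244:-215,-28,108 247:-194,-15,80 250:-147,26,7 253:-176,-17,66 256:-180,-33,82 259:-158,-20,54 262:-144,-17,39 265:-125,-10,18 268:-122,-17,21 271:-114,-21,18
2
[... 624 characters left out ...]
,-2 244:-173,23,-1 247:-222,-45,97 250:-218,-50,98 253:-210,-53,94 256:-188,-40,64 259:-147,-7,1 262:-143,-15,3 265:-137,-21,4 268:-131,-26,2 271:-126,-32,3
240 238:-191,28,2 241:-184,23,0 244:-179,17,0 247:-226,-49,98 250:-220,-52,94 253:-207,-49,81 256:-191,-43,61 259:-151,-11,0 262:-145,-16,-1 265:-139,-23,-1 268:-134,-29,0 271:-127,-34,-2
242 238:-194,25,-1 241:-- 244:-186,9,5 247:-177,8,-2 250:-221,-53,88 253:-168,-5,0 256:-162,-11,0 259:-155,-15,-1 262:-150,-22,0 265:-145,-28,0 268:-140,-35,1 271:-133,-39,-1
244 238:-200,18,1 241:-193,14,-2 244:-187,9,-3 247:-185,0,3 250:-178,-4,0 253:-171,-9,-1 256:-165,-14,-2 259:-160,-20,-1 262:-156,-27,0 265:-151,-34,2 268:-145,-39,0 271:-139,-45,0
```

Request:
{"method": "carry_out", "body": {
  "increments": [
    {"dp": [0, 0, -0.03], "turn": [0, 0, 0], "fingers": 0.55},
    {"dp": [0, 0, -0.06], "turn": [0, 0, 0], "fingers": 0.3},
    {"dp": [0, 0, -0.06], "turn": [0, 0, 0], "fingers": 0.0},
    {"dp": [0, 0, -0.06], "turn": [0, 0, 0], "fingers": 0.0},
    {"dp": [0, 0, -0.06], "turn": [0, 0, 0], "fingers": 0.0},
    {"dp": [0, 0, -0.06], "turn": [0, 0, 0], "fingers": 0.0},
    {"dp": [0, 0, -0.06], "turn": [0, 0, 0], "fingers": 0.0},
    {"dp": [0, 0, -0.06], "turn": [0, 0, 0], "fingers": 0.0}
  ]
}}

```text
t: 15.68
ee_pos: [0.5236, 0.0625, 0.0671]
ee_rot: [-3.133, -0.783, 0.1]
ft_force: [-0.5, -0.1, -1.2]
gripper_width: -0.001
gripper_force: 0.0
```

```bash
cat >> h.py <<'E'
def grip():
    s=robot.get_state(); B=R.from_euler("xyz",s["ee_rot"])
    for n in("scene","top"):
        p,d=robot.capture(n); C,u,v=cloud(n,d); T=B.inv().apply(C-s["ee_pos"])*1000
        m=(abs(T[:,0])<25)&(abs(T[:,1])<70)&(T[:,2]>-110)&(T[:,2]<15)&(C[:,2]>.045)
        Q=T[m]; Q=Q[np.argsort(-Q[:,2])]; print(n,Q[:40:2].round(0).astype(int).tolist())
    return p
E
python3 - <<'E'
from h import *
stat(); grip()
p,d=robot.capture("scene")
cv2.imwrite("pics/s4.png",cv2.resize(p[170:290,180:340,::-1],None,fx=5,fy=5,interpolation=cv2.INTER_CUBIC))
E
```

```text
15.675 [-162.7   13.3   47.1] [ 0.701  0.078 -0.709] [-0.5 -0.1 -1.2] -0.001 [-0.16  0.18  2.52  2.61  0.38 -1.25]
scene [[9, 7, -35], [12, -4, -38], [11, 6, -40], [11, -4, -41], [0, 12, -42], [9, 8, -45], [3, 12, -45], [12, 3, -47], [10, 5, -48], [12, 8, -48], [12, -2, -50], [12, -5, -55], [9, 5, -56], [12, 1, -57], [9, 14, -58], [11, -1, -59], [11, 5, -62], [11, -4, -68], [10, -5, -71], [9, 13, -75]]
top [[7, -12, -35], [13, -8, -37], [15, 1, -39], [15, -3, -42], [16, -6, -43], [15, 0, -44], [10, 7, -45], [12, 1, -46], [13, -7, -47], [15, -1, -49], [18, 2, -50], [10, -14, -50], [10, 6, -50], [9, 11, -52], [8, -15, -52], [8, -12, -52], [13, 3, -53], [14, -8, -53], [6, 9, -56], [10, -10, -58]]
```

View pics/s4.png

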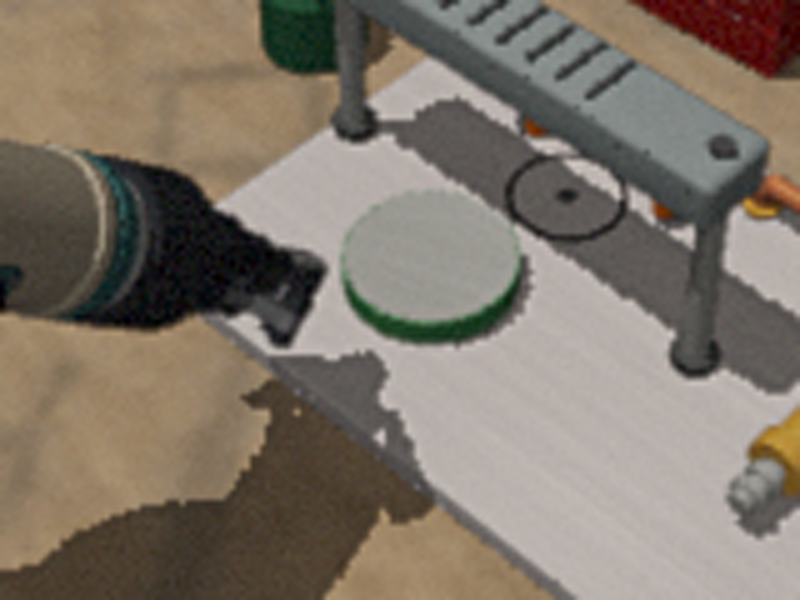

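The picture shows the shut tips at about crop (325,265). By depth from both cameras, they end about 34 mm behind the reported TCP along the tool axis. I'll allow for that offset and descend again.

Request:
{"method": "carry_out", "body": {
  "increments": [
    {"dp": [-0.007, 0, 0.013], "turn": [0, 0, 0], "fingers": 0.55},
    {"dp": [-0.013, 0, 0.026], "turn": [0, 0, 0], "fingers": 0.55},
    {"dp": [-0.02, 0, 0.038], "turn": [0, 0, 0], "fingers": 0.55},
    {"dp": [-0.024, 0, 0.046], "turn": [0, 0, 0], "fingers": 0.55},
    {"dp": [-0.027, 0, 0.051], "turn": [0, 0, 0], "fingers": 0.55},
    {"dp": [-0.027, 0, 0.051], "turn": [0, 0, 0], "fingers": 0.55}
  ]
}}

```text
t: 16.58
ee_pos: [0.5403, 0.0646, 0.0118]
ee_rot: [-3.133, -0.783, 0.1]
ft_force: [0.5, -0.2, -0.4]
gripper_width: 0.55
gripper_force: 0.0
```

Request:
{"method": "carry_out", "body": {
  "increments": [
    {"dp": [-0.001, 0, 0.001], "turn": [0, 0, 0], "fingers": 0.55},
    {"dp": [-0.002, 0, 0.002], "turn": [0, 0, 0], "fingers": 0.55},
    {"dp": [-0.003, 0, 0.003], "turn": [0, 0, 0], "fingers": 0.55},
    {"dp": [-0.003, 0, 0.003], "turn": [0, 0, 0], "fingers": 0.55}
  ]
}}

```text
t: 17.08
ee_pos: [0.5403, 0.0646, 0.0079]
ee_rot: [-3.134, -0.783, 0.1]
ft_force: [0.5, -0.1, 0.7]
gripper_width: 0.55
gripper_force: 0.0
```

Request:
{"method": "carry_out", "body": {
  "increments": [
    {"dp": [-0.001, 0, 0.001], "turn": [0, 0, 0], "fingers": 0.55},
    {"dp": [-0.002, 0, 0.002], "turn": [0, 0, 0], "fingers": 0.55},
    {"dp": [-0.002, 0, 0.002], "turn": [0, 0, 0], "fingers": 0.55}
  ]
}}

```text
t: 17.45
ee_pos: [0.5402, 0.0646, 0.0049]
ee_rot: [-3.133, -0.783, 0.1]
ft_force: [-0.3, -0.2, 0.0]
gripper_width: 0.549
gripper_force: 0.0
```

```bash
python3 - <<'E'
from h import *
stat(); NE=NEST
s=robot.get_state(); B=R.from_euler("xyz",s["ee_rot"])
for n in("scene","top"):
    p,d=robot.capture(n); C,u,v=cloud(n,d); T=B.inv().apply(C-s["ee_pos"])*1000
    m=(abs(T[:,0])<25)&(abs(T[:,1])<60)&(T[:,2]>-80)&(T[:,2]<15)&(C[:,2]>.026)&(p[v,u].max(1)<80)
    Q=T[m]; o=np.argsort(-Q[:,2]); print(n,Q[o][:20:2].round(0).astype(int).tolist(),[plate(c).astype(int).tolist() for c in C[m][o][:8:2]])
E
```

```text
17.45 [-146.    13.5  -15.1] [ 0.701  0.078 -0.709] [-0.3 -0.2  0. ] 0.549 [-0.14  0.42  2.58  2.85  0.65 -1.51]
scene [[25, 38, -7], [22, 34, -9], [20, 31, -13], [22, 30, -15], [24, 33, -16], [18, 23, -17], [21, 29, -17], [16, 14, -18], [21, 22, -18], [13, 1, -18]] [[-133, -24, 7], [-137, -20, 7], [-141, -17, 8], [-140, -16, 10]]
top [[9, 29, -49], [15, 24, -50], [9, 32, -51], [9, 34, -52], [10, -35, -56], [16, 23, -57], [10, 30, -58], [10, -36, -61], [10, 29, -63], [3, 22, -64]] [[-174, -15, 25], [-171, -10, 30], [-175, -18, 27], [-176, -20, 28]]
```

Request:
{"method": "carry_out", "body": {
  "increments": [
    {"dp": [-0.001, 0, 0.001], "turn": [0, 0, 0], "fingers": 0.55},
    {"dp": [-0.002, 0, 0.002], "turn": [0, 0, 0], "fingers": 0.55},
    {"dp": [-0.002, 0, 0.002], "turn": [0, 0, 0], "fingers": 0.55}
  ]
}}

```text
t: 17.92
ee_pos: [0.5402, 0.0646, 0.002]
ee_rot: [-3.133, -0.783, 0.1]
ft_force: [-0.5, 0.0, 1.3]
gripper_width: 0.55
gripper_force: 0.0
```

Request:
{"method": "carry_out", "body": {
  "increments": [
    {"dp": [-0.001, 0, 0.001], "turn": [0, 0, 0], "fingers": 0.55},
    {"dp": [-0.0015, 0, 0.0015], "turn": [0, 0, 0], "fingers": 0.55},
    {"dp": [-0.0015, 0, 0.0015], "turn": [0, 0, 0], "fingers": 0.55}
  ]
}}

```text
t: 18.3
ee_pos: [0.5404, 0.0646, 0.0004]
ee_rot: [-3.134, -0.784, 0.1]
ft_force: [-1.7, -0.9, 4.1]
gripper_width: 0.55
gripper_force: 1.6
```

Request:
{"method": "carry_out", "body": {
  "increments": [
    {"dp": [-0.001, 0, 0.001], "turn": [0, 0, 0], "fingers": 0.55},
    {"dp": [-0.001, 0, 0.001], "turn": [0, 0, 0], "fingers": 0.55}
  ]
}}

```text
t: 18.55
ee_pos: [0.5406, 0.0646, 0.0003]
ee_rot: [-3.134, -0.787, 0.099]
ft_force: [-6.6, -0.9, 11.5]
gripper_width: 0.552
gripper_force: 6.4
```

Request:
{"method": "carry_out", "body": {
  "increments": [
    {"dp": [-0.001, 0, 0.001], "turn": [0, 0, 0], "fingers": 0.55},
    {"dp": [-0.001, 0, 0.001], "turn": [0, 0, 0], "fingers": 0.55}
  ]
}}

```text
t: 18.8
ee_pos: [0.5408, 0.0646, 0.0003]
ee_rot: [-3.134, -0.791, 0.099]
ft_force: [-12.2, -3.5, 22.2]
gripper_width: 0.549
gripper_force: 11.2
```

Request:
{"method": "carry_out", "body": {
  "increments": [
    {"dp": [0.002, 0, -0.002], "turn": [0, 0, 0], "fingers": 0.55},
    {"dp": [0.0038, 0, -0.0038], "turn": [0, 0, 0], "fingers": 0.55},
    {"dp": [0.0038, 0, -0.0038], "turn": [0, 0, 0], "fingers": 0.55}
  ]
}}

```text
t: 19.18
ee_pos: [0.5405, 0.0646, 0.0027]
ee_rot: [-3.134, -0.783, 0.1]
ft_force: [0.4, -0.2, -0.6]
gripper_width: 0.553
gripper_force: 0.0
```

Request:
{"method": "carry_out", "body": {
  "increments": [
    {"dp": [0.003, 0, 0.003], "turn": [0, 0, 0], "fingers": 0.55},
    {"dp": [0.006, 0, 0.006], "turn": [0, 0, 0], "fingers": 0.55},
    {"dp": [0.009, 0, 0.009], "turn": [0, 0, 0], "fingers": 0.55},
    {"dp": [0.012, 0, 0.012], "turn": [0, 0, 0], "fingers": 0.55},
    {"dp": [0.015, 0, 0.015], "turn": [0, 0, 0], "fingers": 0.55},
    {"dp": [0.018, 0, 0.018], "turn": [0, 0, 0], "fingers": 0.55},
    {"dp": [0.021, 0, 0.021], "turn": [0, 0, 0], "fingers": 0.55},
    {"dp": [0.021, 0, 0.021], "turn": [0, 0, 0], "fingers": 0.55}
  ]
}}

```text
t: 20.18
ee_pos: [0.5703, 0.0678, 0.0027]
ee_rot: [-3.134, -0.784, 0.1]
ft_force: [-0.1, -0.5, 0.3]
gripper_width: 0.55
gripper_force: 0.3
```

```bash
python3 - <<'E'
from h import *
stat(); c=world(-95,13,20)
for n in("scene","top"): mirror(n,c)
E
```

```text
20.175 [-115.8   13.4  -17.3] [ 0.702  0.078 -0.708] [-0.1 -0.5  0.3] 0.55 [-0.11  0.43  2.52  2.86  0.59 -1.49]
scene mirror plate [-91.7  13.4   0. ] n 738 res 1.12
top mirror plate [-90.2  15.1   0. ] n 641 res 2.15
```

Request:
{"method": "carry_out", "body": {
  "increments": [
    {"dp": [0.003, 0.001, 0.003], "turn": [0, 0, 0], "fingers": 0.55},
    {"dp": [0.007, 0.002, 0.007], "turn": [0, 0, 0], "fingers": 0.55},
    {"dp": [0.011, 0.0034, 0.011], "turn": [0, 0, 0], "fingers": 0.55},
    {"dp": [0.015, 0.0046, 0.015], "turn": [0, 0, 0], "fingers": 0.55},
    {"dp": [0.02, 0.006, 0.02], "turn": [0, 0, 0], "fingers": 0.55},
    {"dp": [0.025, 0.0075, 0.025], "turn": [0, 0, 0], "fingers": 0.55},
    {"dp": [0.03, 0.009, 0.03], "turn": [0, 0, 0], "fingers": 0.55},
    {"dp": [0.035, 0.0105, 0.035], "turn": [0, 0, 0], "fingers": 0.55},
    {"dp": [0.039, 0.0118, 0.039], "turn": [0, 0, 0], "fingers": 0.55},
    {"dp": [0.0424, 0.0128, 0.0424], "turn": [0, 0, 0], "fingers": 0.55}
  ]
}}

```text
t: 21.52
ee_pos: [0.6312, 0.0613, 0.0025]
ee_rot: [-3.134, -0.783, 0.1]
ft_force: [-2.0, 0.3, 1.4]
gripper_width: 0.551
gripper_force: 1.4
```

```bash
python3 - <<'E'
from h import *
stat(); c=world(-32,0,20)
p=mirror("scene",c); mirror("top",c)
cv2.imwrite("pics/s5.png",cv2.resize(p[170:290,180:340,::-1],None,fx=5,fy=5,interpolation=cv2.INTER_CUBIC))
E
```

```text
21.525 [-55.9   0.2 -17.5] [ 0.701  0.078 -0.708] [-2.   0.3  1.4] 0.551 [-0.11  0.45  2.38  2.8   0.48 -1.42]
scene mirror plate [-31.6   0.2   0. ] n 314 res 0.91
top mirror plate [-50.1   3.7   0. ] n 263 res 5.39
```

View pics/s5.png

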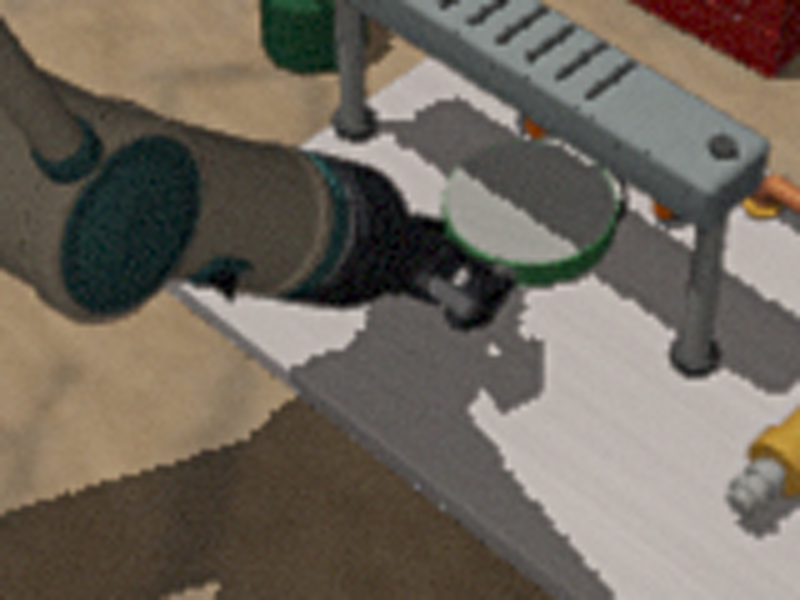

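The picture shows the mirror flat in the finger cradle at crop (530,210), half under the lamp and centred on the nest line, with the gripper clear of the bar. I'll continue slowly.

Request:
{"method": "carry_out", "body": {
  "increments": [
    {"dp": [0.002, 0, 0.002], "turn": [0, 0, 0], "fingers": 0.55},
    {"dp": [0.004, 0, 0.004], "turn": [0, 0, 0], "fingers": 0.55},
    {"dp": [0.006, 0, 0.006], "turn": [0, 0, 0], "fingers": 0.55},
    {"dp": [0.009, 0, 0.009], "turn": [0, 0, 0], "fingers": 0.55},
    {"dp": [0.012, 0, 0.012], "turn": [0, 0, 0], "fingers": 0.55},
    {"dp": [0.0145, 0, 0.0145], "turn": [0, 0, 0], "fingers": 0.55},
    {"dp": [0.016, 0, 0.016], "turn": [0, 0, 0], "fingers": 0.55},
    {"dp": [0.0175, 0, 0.0175], "turn": [0, 0, 0], "fingers": 0.55},
    {"dp": [0.0185, 0, 0.0185], "turn": [0, 0, 0], "fingers": 0.55},
    {"dp": [0.0195, 0, 0.0195], "turn": [0, 0, 0], "fingers": 0.55}
  ]
}}

```text
t: 22.88
ee_pos: [0.6582, 0.0642, 0.0024]
ee_rot: [-3.134, -0.783, 0.1]
ft_force: [-2.3, -0.7, 1.8]
gripper_width: 0.549
gripper_force: 1.5
```

Request:
{"method": "carry_out", "body": {
  "increments": [
    {"dp": [0.0005, 0, 0.0005], "turn": [0, 0, 0], "fingers": 0.55},
    {"dp": [0.001, 0, 0.001], "turn": [0, 0, 0], "fingers": 0.55},
    {"dp": [0.001, 0, 0.001], "turn": [0, 0, 0], "fingers": 0.55}
  ]
}}

```text
t: 23.25
ee_pos: [0.6597, 0.0644, 0.0024]
ee_rot: [-3.134, -0.783, 0.1]
ft_force: [-2.3, -0.1, 1.4]
gripper_width: 0.548
gripper_force: 1.2
```

Request:
{"method": "carry_out", "body": {
  "increments": [
    {"dp": [0.0005, 0, 0.0005], "turn": [0, 0, 0], "fingers": 0.55},
    {"dp": [0.001, 0, 0.001], "turn": [0, 0, 0], "fingers": 0.55},
    {"dp": [0.001, 0, 0.001], "turn": [0, 0, 0], "fingers": 0.55}
  ]
}}

```text
t: 23.62
ee_pos: [0.6605, 0.0645, 0.0022]
ee_rot: [-3.133, -0.782, 0.1]
ft_force: [-6.2, -1.5, 2.8]
gripper_width: 0.548
gripper_force: 2.5
```

Request:
{"method": "carry_out", "body": {
  "increments": [
    {"dp": [0.0005, 0, 0.0005], "turn": [0, 0, 0], "fingers": 0.55},
    {"dp": [0.001, 0, 0.001], "turn": [0, 0, 0], "fingers": 0.55},
    {"dp": [0.001, 0, 0.001], "turn": [0, 0, 0], "fingers": 0.55}
  ]
}}

```text
t: 24.0
ee_pos: [0.6613, 0.0644, 0.002]
ee_rot: [-3.133, -0.782, 0.099]
ft_force: [-6.7, -1.2, 4.6]
gripper_width: 0.548
gripper_force: 3.8
```

```bash
python3 - <<'E'
from h import *
stat(); c=world(0,0,20)
p=mirror("scene",c)
cv2.imwrite("pics/s6.png",cv2.resize(p[165:265,210:343,::-1],None,fx=6,fy=6,interpolation=cv2.INTER_CUBIC))
for a in(-60,0,60):
    q=world(57*np.cos(np.radians(a)),57*np.sin(np.radians(a)),30); print(a,((proj("scene",q)-[210,165])*6).round(0))
t=np.linspace(0,2*np.pi,13)
print(((proj("scene",np.array([world(50*np.cos(x),50*np.sin(x),20) for x in t]))-[210,165])*6).round(0).tolist())
E
```

```text
24.0 [-25.7  -0.  -18. ] [ 0.7    0.078 -0.71 ] [-6.7 -1.2  4.6] 0.548 [-0.09  0.47  2.31  2.79  0.43 -1.39]
scene mirror plate [-1.5  0.2  0. ] n 86 res 3.98
-60 [[616. 238.]]
0 [[575. 159.]]
60 [[461. 140.]]
[[565.0, 180.0], [517.0, 163.0], [465.0, 164.0], [421.0, 183.0], [396.0, 216.0], [398.0, 254.0], [427.0, 288.0], [477.0, 307.0], [532.0, 306.0], [577.0, 285.0], [600.0, 250.0], [595.0, 212.0], [565.0, 180.0]]
```

View pics/s6.png

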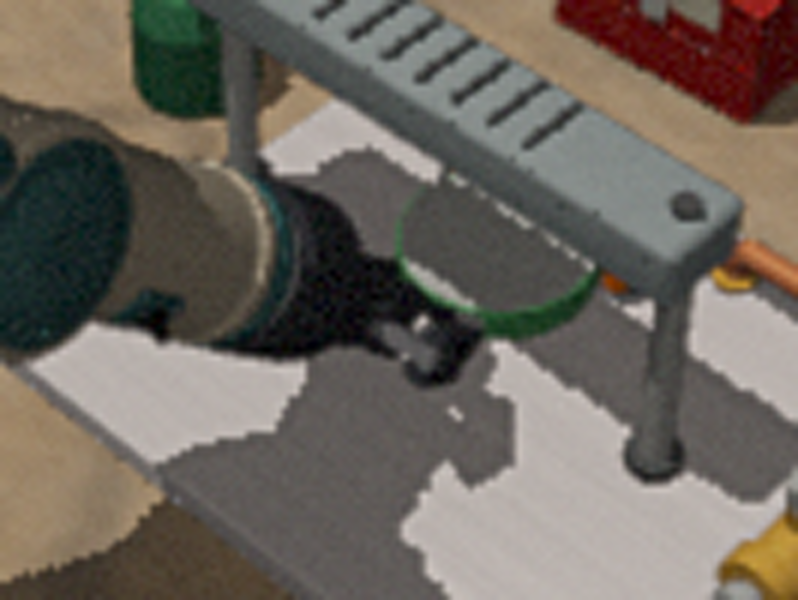

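The mirror edge at crop x≈600 lies against the orange stop at (612,280), close to the predicted home outline. I'll press a little further to confirm seating.

Request:
{"method": "carry_out", "body": {
  "increments": [
    {"dp": [0.0005, 0, 0.0005], "turn": [0, 0, 0], "fingers": 0.55},
    {"dp": [0.001, 0, 0.001], "turn": [0, 0, 0], "fingers": 0.55},
    {"dp": [0.001, 0, 0.001], "turn": [0, 0, 0], "fingers": 0.55}
  ]
}}

```text
t: 24.42
ee_pos: [0.6623, 0.0642, 0.0018]
ee_rot: [-3.133, -0.781, 0.098]
ft_force: [-8.7, -2.9, 6.9]
gripper_width: 0.548
gripper_force: 4.8
```

Request:
{"method": "carry_out", "body": {
  "increments": [
    {"dp": [0.0005, 0, 0.0005], "turn": [0, 0, 0], "fingers": 0.55},
    {"dp": [0.001, 0, 0.001], "turn": [0, 0, 0], "fingers": 0.55},
    {"dp": [0.001, 0, 0.001], "turn": [0, 0, 0], "fingers": 0.55}
  ]
}}

```text
t: 24.8
ee_pos: [0.6628, 0.0642, 0.0014]
ee_rot: [-3.133, -0.779, 0.097]
ft_force: [-10.4, -4.2, 7.3]
gripper_width: 0.548
gripper_force: 6.2
```

```bash
python3 - <<'E'
from h import *
stat()
E
```

```text
24.8 [-24.1  -0.4 -18.6] [ 0.699  0.077 -0.711] [-10.4  -4.2   7.3] 0.548 [-0.09  0.47  2.3   2.79  0.42 -1.38]
```

Request:
{"method": "carry_out", "body": {
  "increments": [
    {"dp": [0, 0.0005, 0], "turn": [0, 0, 0], "fingers": 0.55},
    {"dp": [0, 0.001, 0], "turn": [0, 0, 0], "fingers": 0.55},
    {"dp": [0, 0.001, 0], "turn": [0, 0, 0], "fingers": 0.55}
  ]
}}

```text
t: 25.18
ee_pos: [0.6628, 0.0639, 0.0014]
ee_rot: [-3.133, -0.78, 0.099]
ft_force: [-10.7, -2.0, 6.9]
gripper_width: 0.552
gripper_force: 6.0
```

Request:
{"method": "carry_out", "body": {
  "increments": [
    {"dp": [0, 0.0005, 0], "turn": [0, 0, 0], "fingers": 0.55},
    {"dp": [0, 0.001, 0], "turn": [0, 0, 0], "fingers": 0.55},
    {"dp": [0, 0.001, 0], "turn": [0, 0, 0], "fingers": 0.55}
  ]
}}

```text
t: 25.55
ee_pos: [0.6629, 0.0636, 0.0014]
ee_rot: [-3.134, -0.78, 0.101]
ft_force: [-10.2, 1.1, 6.6]
gripper_width: 0.553
gripper_force: 5.7
```

Request:
{"method": "carry_out", "body": {
  "increments": [
    {"dp": [0, -0.0007, 0], "turn": [0, 0, 0], "fingers": 0.55},
    {"dp": [0, -0.0007, 0], "turn": [0, 0, 0], "fingers": 0.55}
  ]
}}

```text
t: 25.8
ee_pos: [0.6629, 0.0638, 0.0014]
ee_rot: [-3.133, -0.78, 0.099]
ft_force: [-10.6, -1.5, 6.4]
gripper_width: 0.553
gripper_force: 5.9
```

Request:
{"method": "carry_out", "body": {
  "increments": [
    {"dp": [-0.003, 0, -0.003], "turn": [0, 0, 0], "fingers": 0.55},
    {"dp": [-0.007, 0, -0.007], "turn": [0, 0, 0], "fingers": 0.55},
    {"dp": [-0.014, 0, -0.014], "turn": [0, 0, 0], "fingers": 0.55},
    {"dp": [-0.03, 0, -0.03], "turn": [0, 0, 0], "fingers": 0.4},
    {"dp": [-0.05, 0, -0.05], "turn": [0, 0, 0], "fingers": 0.0},
    {"dp": [-0.07, 0, -0.07], "turn": [0, 0, 0], "fingers": 0.0},
    {"dp": [-0.09, 0, -0.09], "turn": [0, 0, 0], "fingers": 0.0},
    {"dp": [-0.09, 0, -0.09], "turn": [0, 0, 0], "fingers": 0.0}
  ]
}}

```text
t: 26.8
ee_pos: [0.5366, 0.0502, 0.0023]
ee_rot: [-3.132, -0.781, 0.098]
ft_force: [0.7, 0.3, -1.4]
gripper_width: -0.002
gripper_force: 0.0
```

```bash
python3 - <<'E'
from h import *
stat()
p=mirror("scene",world(0,0,20))
# template check: best fit of rim by dark/green outline at home offsets
hsv=cv2.cvtColor(p,cv2.COLOR_RGB2HSV); g=((hsv[...,0]>50)&(hsv[...,0]<85)&(hsv[...,1]>110)).astype(np.uint8)
g[:, :260]*=(np.arange(420)[:,None]>195).astype(np.uint8); 
v,u=np.nonzero(g); k=(u>265)&(u<320)&(v>180)&(v<235); v,u=v[k],u[k]
# lower rim pixels: per column lowest green -> bottom edge at plate top
cols=[(c,v[u==c].max()+.5) for c in np.unique(u) if c>280]
P=at_z("scene",cols,.02); 
from scipy.optimize import least_squares
o=least_squares(lambda x:np.hypot(*(P[:,:2]-x).T)*1000-50,NEST[:2],loss="soft_l1"); print(plate([*o.x,.02]),len(cols),abs(o.fun).mean())
cv2.imwrite("pics/s7.png",cv2.resize(p[165:265,210:343,::-1],None,fx=6,fy=6,interpolation=cv2.INTER_CUBIC))
E
```

```text
26.8 [-151.1   -0.4  -17.7] [ 0.7    0.078 -0.71 ] [ 0.7  0.3 -1.4] -0.002 [-0.2   0.43  2.6   2.79  0.67 -1.51]
scene mirror plate [-0.  -2.2  0. ] n 88 res 4.3
[4.1 3.1 0. ] 28 1.0836992715228622
```

View pics/s7.png

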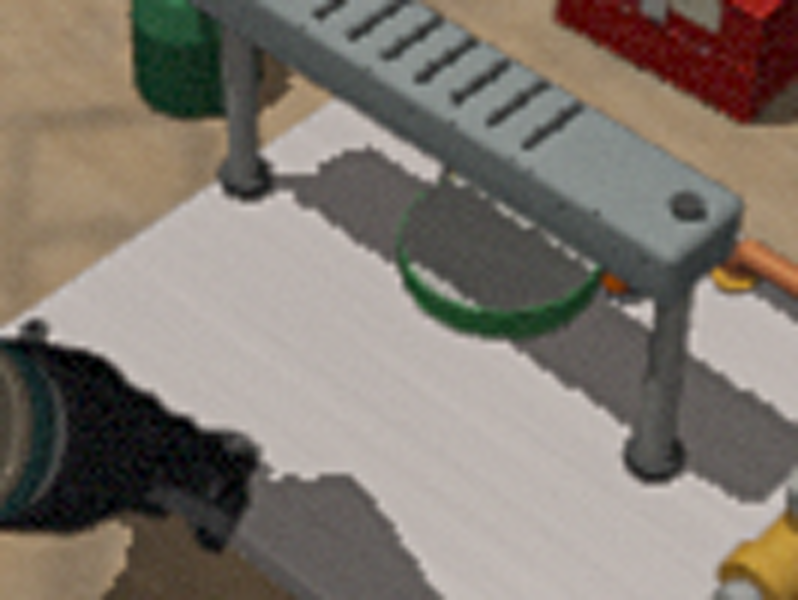

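The mirror is home: rim against the orange stop at crop (612,280), resting flat, and the gripper has withdrawn to (240,480). Next I'll plan the way to the valve.

```bash
python3 - <<'E'
from kin import *
k=np.load("k.npy"); s=robot.get_state()
s0=(s["ee_pos"],R.from_euler("xyz",s["ee_rot"]))
w=[s0,(world(-190,0,40),lean(45)),(world(-195,0,90),lean(35)),(world(-195,0,120),lean(20)),(world(-195,0,175),lean(0)),(world(-37,-286,175),lean(0)),(world(-37,-286,9),lean(0)),(world(-110,-240,9),lean(0))]
track(w,s["joints"],k)
for a,b in w[1:]: print(*step(a,b))
E
```

```text
[-0.25  0.19  2.59  2.54  0.46 -1.28] step 0.03 err 0.0
[-0.19 -0.02  2.33  0.63  0.29  0.71] step 0.24 err 0.0
[-0.11  0.02  2.05  0.11  0.74  1.28] step 0.12 err 0.0
[-0.05  0.16  1.67 -0.    1.31  1.41] step 0.05 err 0.0
[-0.41  0.5   1.17  0.    1.48  1.05] step 0.06 err 0.0
[-0.41  0.6   1.4  -0.    1.14  1.05] step 0.03 err 0.0
[-0.41  0.49  1.61 -0.    1.04  1.06] step 0.02 err 0.0
[ 0.0117 -0.0009 -0.0693] [-0.0005  0.0023 -0.0079]
[ 0.0434 -0.0012 -0.1083] [-0.0012 -0.1722 -0.0078]
[ 0.0646 -0.0013 -0.1295] [-0.0022 -0.434  -0.0077]
[ 0.1034 -0.0017 -0.1685] [-0.0036 -0.783  -0.0073]
[ 0.2176  0.2835 -0.0572] [-0.0036 -0.783  -0.0073]
[0.1005 0.2845 0.0605] [-0.0036 -0.783  -0.0073]
[0.0484 0.2389 0.009 ] [-0.0036 -0.783  -0.0073]
```

Request:
{"method": "carry_out", "body": {
  "increments": [
    {"dp": [0.006, 0, -0.035], "turn": [0, 0, 0], "fingers": 0.0},
    {"dp": [0.012, 0, -0.069], "turn": [0, 0, 0], "fingers": 0.0},
    {"dp": [0.028, 0, -0.09], "turn": [0, -0.09, -0.004], "fingers": 0.0},
    {"dp": [0.0434, 0, -0.108], "turn": [0, -0.17, -0.007], "fingers": 0.0},
    {"dp": [0.054, 0, -0.119], "turn": [0, -0.3, -0.007], "fingers": 0.0},
    {"dp": [0.0646, 0, -0.1295], "turn": [0, -0.434, -0.007], "fingers": 0.0},
    {"dp": [0.084, 0, -0.149], "turn": [0, -0.6, -0.007], "fingers": 0.0},
    {"dp": [0.1034, -0.0017, -0.1685], "turn": [-0.0036, -0.783, -0.007], "fingers": 0.0},
    {"dp": [0.1034, -0.0017, -0.1685], "turn": [-0.0036, -0.783, -0.007], "fingers": 0.0},
    {"dp": [0.1034, -0.0017, -0.1685], "turn": [-0.0036, -0.783, -0.007], "fingers": 0.0}
  ]
}}

```text
t: 28.1
ee_pos: [0.4962, 0.064, 0.1855]
ee_rot: [-2.981, -0.385, 0.158]
ft_force: [0.8, 0.9, -0.7]
gripper_width: -0.002
gripper_force: 0.0
```

```bash
python3 - <<'E'
from h import *
stat(); print(step(world(-195,0,175),lean(0))); print(step(world(-37,-286,175),lean(0)))
E
```

```text
28.1 [-189.8   17.7  165.5] [ 0.341  0.217 -0.915] [ 0.8  0.9 -0.7] -0.002 [-0.25 -0.02  1.98  0.38  0.92  0.93]
(array([-0.0021,  0.0155, -0.0137]), array([-0.168 , -0.3804,  0.0786]))
(array([ 0.1314,  0.3136, -0.0073]), array([-0.168 , -0.3804,  0.0786]))
```

Request:
{"method": "carry_out", "body": {
  "increments": [
    {"dp": [-0.002, 0.0155, -0.0137], "turn": [-0.08, -0.18, 0.04], "fingers": 0.0},
    {"dp": [-0.002, 0.0155, -0.0137], "turn": [-0.168, -0.38, 0.079], "fingers": 0.0},
    {"dp": [-0.002, 0.0155, -0.0137], "turn": [-0.168, -0.38, 0.079], "fingers": 0.0},
    {"dp": [0.03, 0.08, -0.012], "turn": [-0.168, -0.38, 0.079], "fingers": 0.0},
    {"dp": [0.055, 0.14, -0.011], "turn": [-0.168, -0.38, 0.079], "fingers": 0.0},
    {"dp": [0.08, 0.2, -0.01], "turn": [-0.168, -0.38, 0.079], "fingers": 0.0},
    {"dp": [0.105, 0.255, -0.009], "turn": [-0.168, -0.38, 0.079], "fingers": 0.0},
    {"dp": [0.1314, 0.3136, -0.0073], "turn": [-0.168, -0.38, 0.079], "fingers": 0.0},
    {"dp": [0.1314, 0.3136, -0.0073], "turn": [-0.168, -0.38, 0.079], "fingers": 0.0},
    {"dp": [0.1314, 0.3136, -0.0073], "turn": [-0.168, -0.38, 0.079], "fingers": 0.0}
  ]
}}

```text
t: 29.35
ee_pos: [0.6837, -0.2204, 0.1942]
ee_rot: [-3.139, -0.006, 0.11]
ft_force: [0.2, 0.6, 0.2]
gripper_width: -0.006
gripper_force: 0.0
```

```bash
cat >> h.py <<'E'
def lever():
    for n in("scene","top"):
        p,d=robot.capture(n); C,u,v=cloud(n,d); h=cv2.cvtColor(p,cv2.COLOR_RGB2HSV)[v,u]
        P=C-NEST; P=np.c_[P@X,P@Y,C[:,2]]*1000-[-50,-215,0]
        m=((h[:,0]<6)|(h[:,0]>174))&(h[:,1]>150)&(abs(P[:,2]-78)<18)&(np.hypot(P[:,0],P[:,1])<105)&(np.hypot(P[:,0],P[:,1])>25)
        if m.sum()>5:
            c=P[m].mean(0); print(n,"lever rel pivot",c.round(1),"ang",np.arctan2(-c[0],-c[1]).round(3),m.sum())
        else: print(n,"few",m.sum())
E
python3 - <<'E'
from h import *
stat(); lever(); grip()
print(step(world(-37,-286,9),lean(0)))
E
```

```text
29.35 [ -34.6 -285.5  174.2] [ 0.006  0.003 -1.   ] [0.2 0.6 0.2] -0.006 [-0.41  0.5   1.17  0.01  1.48  1.05]
scene lever rel pivot [-22.5 -66.8  80. ] ang 0.325 164
top lever rel pivot [-11.7 -37.9  82.6] ang 0.3 15
scene [[-8, -2, -35], [-9, 3, -36], [-8, 7, -38], [-11, 6, -40], [-6, 8, -40], [-7, -9, -41], [-10, 5, -41], [-8, 4, -42], [-11, 0, -42], [-4, 13, -43], [-10, -1, -43], [-8, 10, -43], [-1, 13, -44], [3, 14, -44], [-8, -2, -44], [-4, -10, -45], [-10, 2, -45], [-6, 11, -46], [3, 13, -46], [-9, -4, -47]]
top [[-7, 2, -72], [-11, 10, -77], [-12, 6, -82], [-11, 1, -83], [-12, 11, -85], [-12, 22, -86], [-11, 5, -87], [-11, 22, -89], [-10, 27, -91], [-10, 36, -91], [-10, -17, -93], [-11, 32, -95], [-10, 4, -98], [-10, 42, -100], [-14, 4, -102], [-14, 2, -103], [-16, 9, -103], [-16, -5, -104], [-15, -10, -106], [-10, 41, -106]]
(array([-0.0028,  0.0031,  0.1668]), array([-0.0022, -0.007 ,  0.0027]))
```

Request:
{"method": "carry_out", "body": {
  "increments": [
    {"dp": [-0.001, 0.001, 0.04], "turn": [0, -0.007, 0], "fingers": 0.0},
    {"dp": [-0.002, 0.002, 0.08], "turn": [0, -0.007, 0], "fingers": 0.0},
    {"dp": [-0.002, 0.003, 0.115], "turn": [0, -0.007, 0], "fingers": 0.0},
    {"dp": [-0.002, 0.003, 0.14], "turn": [0, -0.007, 0], "fingers": 0.0},
    {"dp": [-0.002, 0.003, 0.155], "turn": [0, -0.007, 0], "fingers": 0.0},
    {"dp": [-0.002, 0.003, 0.165], "turn": [0, -0.007, 0], "fingers": 0.0},
    {"dp": [-0.002, 0.003, 0.165], "turn": [0, -0.007, 0], "fingers": 0.0},
    {"dp": [-0.002, 0.003, 0.165], "turn": [0, -0.007, 0], "fingers": 0.0}
  ]
}}

```text
t: 30.55
ee_pos: [0.6835, -0.2231, 0.0312]
ee_rot: [-3.141, -0.002, 0.111]
ft_force: [0.0, -0.1, 0.2]
gripper_width: 0.0
gripper_force: 0.0
```

```bash
python3 - <<'E'
from h import *
stat(); lever(); s=robot.get_state(); B=R.from_euler("xyz",s["ee_rot"])
def fc(al,gap=0,r=62):  # finger centre rel pivot, lever angle al
    d=np.array([-np.sin(al),-np.cos(al)]); n=np.array([np.cos(al),-np.sin(al)])
    off=9+11*abs(n[0])+14.5*abs(n[1])+gap
    return d*r+n*off
for al in(.3,.45,.6,.75,.9,1.05,1.2,1.35,1.45,1.55,1.6):
    c=fc(al); P=world(-50+c[0],-215+c[1],10); print(al,c.round(1),B.inv().apply(P-s["ee_pos"]).round(4))
E
```

```text
30.55 [ -35.1 -288.2   11.2] [ 0.002  0.001 -1.   ] [ 0.  -0.1  0.2] 0.0 [-0.41  0.6   1.39  0.    1.15  1.05]
scene lever rel pivot [-22.2 -67.3  80. ] ang 0.318 168
top few 0
0.3 [  4.4 -66.3] [-0.0104 -0.007   0.0012]
0.45 [ -4.3 -66.8] [-0.0191 -0.0064  0.0012]
0.6 [-13.3 -66. ] [-0.0281 -0.0072  0.0011]
0.75 [-22.6 -63.7] [-0.0374 -0.0095  0.0011]
0.9 [-31.7 -59.8] [-0.0465 -0.0134  0.0011]
1.05 [-40.3 -54.3] [-0.0551 -0.019   0.0011]
1.2 [-48.2 -47.2] [-0.063  -0.0261  0.0011]
1.35 [-54.9 -38.5] [-0.0697 -0.0348  0.0011]
1.45 [-58.6 -32. ] [-0.0733 -0.0413  0.0011]
1.55 [-61.5 -25. ] [-0.0763 -0.0483  0.0011]
1.6 [-62.7 -22. ] [-0.0774 -0.0513  0.0011]
```

Request:
{"method": "carry_out", "body": {
  "increments": [
    {"dp": [-0.005, -0.004, 0.003], "turn": [0, 0, 0], "fingers": 0.0},
    {"dp": [-0.0104, -0.007, 0.003], "turn": [0, 0, 0], "fingers": 0.0},
    {"dp": [-0.019, -0.0064, 0.003], "turn": [0, 0, 0], "fingers": 0.0},
    {"dp": [-0.028, -0.0072, 0.003], "turn": [0, 0, 0], "fingers": 0.0},
    {"dp": [-0.0374, -0.0095, 0.003], "turn": [0, 0, 0], "fingers": 0.0},
    {"dp": [-0.0465, -0.0134, 0.003], "turn": [0, 0, 0], "fingers": 0.0},
    {"dp": [-0.055, -0.019, 0.003], "turn": [0, 0, 0], "fingers": 0.0},
    {"dp": [-0.063, -0.026, 0.003], "turn": [0, 0, 0], "fingers": 0.0},
    {"dp": [-0.0697, -0.0348, 0.003], "turn": [0, 0, 0], "fingers": 0.0},
    {"dp": [-0.0697, -0.0348, 0.003], "turn": [0, 0, 0], "fingers": 0.0}
  ]
}}

```text
t: 31.9
ee_pos: [0.6078, -0.1947, 0.0269]
ee_rot: [-3.138, 0.003, 0.112]
ft_force: [-0.1, 0.5, 0.2]
gripper_width: -0.001
gripper_force: 0.0
```

```bash
python3 - <<'E'
from h import *
stat(); lever()
E
```

```text
31.9 [-107.3 -251.6    6.9] [-0.003  0.003 -1.   ] [-0.1  0.5  0.2] -0.001 [-0.42  0.5   1.6   0.    1.05  1.04]
scene lever rel pivot [-75.  -16.8  80.7] ang 1.35 115
top few 0
```

Request:
{"method": "carry_out", "body": {
  "increments": [
    {"dp": [-0.003, -0.004, 0], "turn": [0, 0, 0], "fingers": 0.0},
    {"dp": [-0.005, -0.008, 0], "turn": [0, 0, 0], "fingers": 0.0},
    {"dp": [-0.006, -0.0115, 0], "turn": [0, 0, 0], "fingers": 0.0},
    {"dp": [-0.006, -0.0125, 0], "turn": [0, 0, 0], "fingers": 0.0}
  ]
}}

```text
t: 32.5
ee_pos: [0.6021, -0.1841, 0.0272]
ee_rot: [-3.14, 0.0, 0.111]
ft_force: [0.2, -2.8, -0.5]
gripper_width: -0.003
gripper_force: 0.9
```

Request:
{"method": "carry_out", "body": {
  "increments": [
    {"dp": [0, -0.001, 0], "turn": [0, 0, 0], "fingers": 0.0},
    {"dp": [0, -0.002, 0], "turn": [0, 0, 0], "fingers": 0.0},
    {"dp": [0, -0.002, 0], "turn": [0, 0, 0], "fingers": 0.0}
  ]
}}

```text
t: 32.88
ee_pos: [0.6017, -0.1822, 0.0271]
ee_rot: [-3.14, 0.001, 0.111]
ft_force: [-0.1, -1.2, 1.1]
gripper_width: 0.001
gripper_force: 0.9
```

Request:
{"method": "carry_out", "body": {
  "increments": [
    {"dp": [0, -0.001, 0], "turn": [0, 0, 0], "fingers": 0.0},
    {"dp": [0, -0.002, 0], "turn": [0, 0, 0], "fingers": 0.0},
    {"dp": [0, -0.002, 0], "turn": [0, 0, 0], "fingers": 0.0}
  ]
}}

```text
t: 33.25
ee_pos: [0.6017, -0.1822, 0.0272]
ee_rot: [3.14, 0.001, 0.112]
ft_force: [-1.5, -6.5, -0.1]
gripper_width: 0.005
gripper_force: 3.2
```

```bash
python3 - <<'E'
from h import *
stat(); lever()
E
```

```text
33.25 [-111.9 -238.5    7.2] [-0.    -0.001 -1.   ] [-1.5 -6.5 -0.1] 0.005 [-0.4   0.49  1.62 -0.    1.03  1.06]
scene lever rel pivot [-79.5  -3.2  80.5] ang 1.53 104
top few 0
```

Request:
{"method": "carry_out", "body": {
  "increments": [
    {"dp": [0, -0.0015, 0], "turn": [0, 0, 0], "fingers": 0.0},
    {"dp": [0, -0.003, 0], "turn": [0, 0, 0], "fingers": 0.0},
    {"dp": [0, -0.003, 0], "turn": [0, 0, 0], "fingers": 0.0}
  ]
}}

```text
t: 33.72
ee_pos: [0.6017, -0.1822, 0.0273]
ee_rot: [3.135, 0.0, 0.113]
ft_force: [-0.4, -13.2, -1.6]
gripper_width: -0.001
gripper_force: 6.4
```

Request:
{"method": "carry_out", "body": {
  "increments": [
    {"dp": [0, 0.006, 0], "turn": [0, 0, 0], "fingers": 0.0},
    {"dp": [0, 0.02, 0], "turn": [0, 0, 0], "fingers": 0.0},
    {"dp": [0, 0.025, 0], "turn": [0, 0, 0], "fingers": 0.0},
    {"dp": [0, 0.025, -0.04], "turn": [0, 0, 0], "fingers": 0.0},
    {"dp": [0, 0.025, -0.09], "turn": [0, 0, 0], "fingers": 0.0},
    {"dp": [-0.03, 0.025, -0.14], "turn": [0, 0, 0], "fingers": 0.0},
    {"dp": [-0.08, 0.025, -0.17], "turn": [0, 0, 0], "fingers": 0.0},
    {"dp": [-0.1, 0.025, -0.18], "turn": [0, 0, 0], "fingers": 0.0},
    {"dp": [-0.1, 0.025, -0.18], "turn": [0, 0, 0], "fingers": 0.0},
    {"dp": [-0.1, 0.025, -0.18], "turn": [0, 0, 0], "fingers": 0.0}
  ]
}}

```text
t: 34.98
ee_pos: [0.5056, -0.2132, 0.2059]
ee_rot: [-3.138, 0.001, 0.111]
ft_force: [0.7, -0.1, -0.9]
gripper_width: -0.003
gripper_force: 0.0
```

```bash
python3 - <<'E'
from h import *
stat(); lever()
p=mirror("scene",world(0,0,20))
cv2.imwrite("pics/s8.png",cv2.resize(p[160:310,210:400,::-1],None,fx=4,fy=4,interpolation=cv2.INTER_CUBIC))
E
```

```text
34.975 [-210.9 -258.8  185.9] [-0.001  0.003 -1.   ] [ 0.7 -0.1 -0.9] -0.003 [-0.53  0.23  1.55  0.    1.37  0.93]
scene lever rel pivot [-70.8  -3.1  80.9] ang 1.527 154
top lever rel pivot [-66.6   1.4  82.8] ang 1.592 118
scene mirror plate [-0.2 -3.4  0. ] n 72 res 6.33
```

View pics/s8.png

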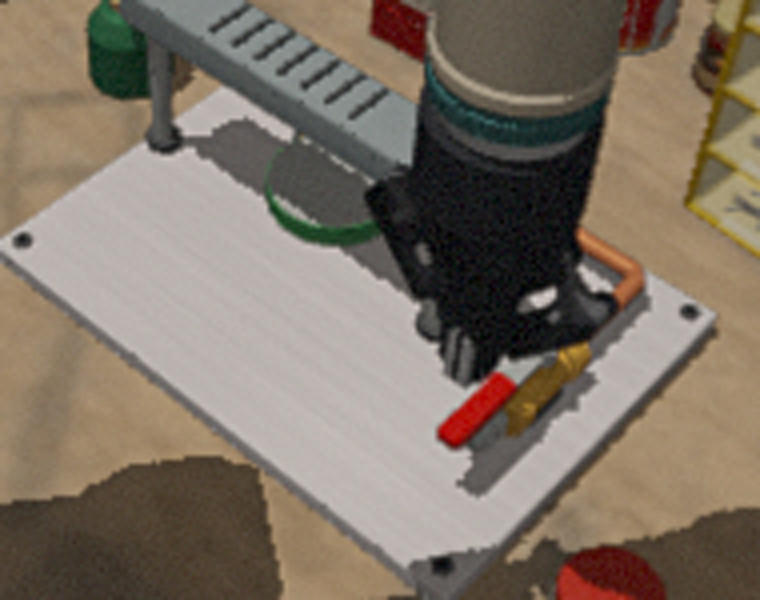

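The red lever at crop (475,410) lies along the pipe, with the mirror (325,200) still home and the can and jar in place. The gripper is up and clear, so I'm handing in.

```bash
python3 -c "
from cell import robot
print(robot.hand_in())"
```

```text
the job is handed in; nothing more can be done
None
```

I slid the mirror home against its stops, then swung the valve lever to its open stop, and handed the job in at about 35 s; forces and pictures support both, no result came back, and only one of the three stops was in plain view.

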